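# Turn and lock the swivel stand, then hang its arm

## Robot

A 7-joint arm with a two-finger parallel gripper is mounted at the origin on the work surface. World frame = base frame: x ahead of the robot, y to its left, z up, the work surface at z = 0. Lengths are in mm, angles in rad, forces in N, time in s.
With the tool pointing down it reaches from about 400 to 875 mm from the base axis. Payload 4.4 kg.
Tool frame: the origin (TCP) lies at the very end of the fingers, on their centre line; the grasp point (between the pads) lies 19 mm behind it; z points along the fingers, y is the direction in which the jaws open and shut (so a half turn about z gives the same grasp; the last joint's range is limited). The gripper opens to 85 mm and grips with 20 to 120 N. Pads are 22 mm wide; open, the fingers measure 114 mm over their backs; the gripper's body (76 mm by 85 mm) begins 54 mm behind the grasp point. The pads swing forward as they close: fully open they stand 13 mm farther back than shut.
Start: joints at [1.19, 0.628, 0.038, 1.517, -0.027, 0.996, -0.02], TCP at [201.285, -618.063, 231.313] pointing down, gripper open.
Joint ranges: [-3.06, 3.06], [-0.37, 2.12], [-1.25, 1.32], [0.18, 2.47], [-1.1, 4.24], [0.23, 1.98], [-2.94, 2.94]. Speed limits (rad/s): [2.57, 2.57, 3.14, 3.14, 3.14, 3.14, 3.14].

## Interface

Orientations are given as [roll, pitch, yaw] about the fixed x, y, z axes, in that order (R = Rz(yaw) Ry(pitch) Rx(roll)).
In Python, from cell import ctrl gives the robot as it stands. The module is installed in compiled form; this text tells all that it offers.
- The arm moves only by the shell command python3 -m jog 'ROWS'. ROWS is text: rows parted by semicolons, each of 7 numbers parted by spaces: the shift along the tool's x, y, z in mm, then the turn, a rotation vector about the tool's x, y, z in degrees, then the opening, from -1 (shut) to 1 (fully open). In form: x y z wx wy wz claw; .... A call has 1 to 8 rows; each row is the pose to reach, as a shift and turn from the pose commanded when the call began, along the tool's axes at that moment; what a row does not reach only later rows make up. A row lasts 1/8 s, in which the tool goes at most 62.5 mm and 10.7 degrees, less where a joint would pass 70% of its speed; a pose out of reach is approached as far as the arm can. A call with a gripper value outside its range is refused whole. The fingers move at their own pace and stop on an object; the grip force is fixed at half the most. Time passes only in rows, so rows that repeat a pose let the fingers close. It gives the time, the measured TCP pose, the force and the opening at its end, in the units of the state.
- ctrl.read_state(): the state, without advancing time (a new reading comes with each control period).
- ctrl.get_image(name): name is "scene" or "side" or "wrist"; returns a dict with "image" (480x640x3 uint8, red, green, blue), "z_map" (480x640 float32, mm along the optical axis (not along the pixel's ray), 0 where there is no reading), "vertical_fov" (degrees; the focal length in pixels is half the picture's height over the tangent of half this angle, whatever the lens; pixels are square), "cx", "cy" (the principal point, pixels), "extrinsics" (4x4, takes a point from world to camera coordinates); the wrist camera has in their place "hand_eye" (4x4, takes a point from camera to tool coordinates, whose origin is the TCP and whose axes are the flange's). Camera axes: x right, y down, z forward; pixel columns grow to the right and rows downward; lengths in mm; the calibration is good to about 2 mm. A picture is of the moment at which its call begins: read the wrist's pose just before it.
- ctrl.finish_job(): hands the job in, once; it reports no verdict.
The state is a dict: "clock": time; "qpos": joint angles; "qd": joint speeds; "tau": joint torques, N m; "eef_pos": TCP position; "tool_rot": TCP orientation; "force": force on the tool from outside, world axes, zero at the start; "torque": the same for the moment, N m; "width": finger opening in mm.
Only numpy, scipy, OpenCV 4.12 (cv2) and the standard library are available. Lean on these libraries where they do the work, as an engineer would, in place of code of your own. Each camera call takes 0.05 s, during which the arm holds its last target.

## Task

Lift the red lock knob of the swivel stand, turn the head until its orange pointer is at the green mark, and let the sprung pin drop fully home in the notch there. Then take the yellow bracket from its wooden rest, hook both its claws into the slots of the aluminium upright, and press it down until the brass catch locks over its foot. Leave it hanging there untouched and do not disturb the other things on the bench.

Things in the scene. Friction and masses are not known exactly. Their poses are not given: they have to be found in the camera images.
- stand: Fixed base of the swivel stand: grey disc, diameter 270, 14 thick; origin at its centre on the table top, on the head's vertical turning axis. Place and yaw vary. A steel ring part on it (radius 71-99, top 26 above the table) has three notches 12.4 wide: the middle one in the base's -x direction and one 0.873 rad (50 deg) to either side.
- swivel (a joint): Turn of the head, rad, counter-clockwise from above; 0 = pin at the middle notch (the start), +-0.873 = the outer notches, stops at +-1.05. Friction about 0.15 N m. Held (0.02 rad play) while the pin is in a notch. The head is a blue bar 50 wide, top 40 above the table: lock pin and orange pointer at one end, upright at the other.
- lock_pin (a joint): Lift of the sprung lock pin, m: 0 = home in a notch, 0.022 = top stop. Pin diameter 10, round tip; clear of the notches above 0.012. The spring pushes down with 5.5 N at 0, 8 N at the top. Released between notches the tip rides on the ring (about 0.011) and drops when it comes over a notch.
- knob (a point): Centre of the red round knob on the lock pin: diameter 29, 22 high, 71 above the table when home, 85 from the turning axis; it travels round with the head. Grip it from above at any yaw. Below it a gap of 20 to the blue bar (with a brass bush, diameter 20, up to 50 above the table).
- pointer (a point): Point just ahead of the orange pointer, on the head, 120 from the axis in line with the pin, 18 above the table; it lies over the green mark's centre when the head is at the green station.
- mark_green: Fixed green disc, diameter 18, 4 high, on the rim of the stand outside one of the two outer notches (120 from the axis; which one varies). Origin: centre of its underside. The wanted station.
- mark_white: The same disc in white at the other outer notch. Not wanted.
- home (a point): Point on the front face of the upright, turning with it, 75 from the axis, 50 above the table: where the bracket's origin must come. x: level, outward from the axis (as the hung arm points, opposite to the pin); z up. The upright is an aluminium channel 44 wide, top 144 above this point, front plate 4 thick, hollow behind. Slots 16 wide on its centre line, 48-84 and 98-134 above this point.
- bracket: Loose yellow bracket, 0.18-0.28 kg. Origin: back of its spine, centre line, at its foot; x along the arm away from the claws, y across, z up. Spine 12 wide, 14 deep, 115 high. Arm 12 wide, underside z 97, top z 115, to x 132, then an upturned steel tip to x 143, z 133. Starts level in its rest, origin 18 above the table.
- claws (a point): Middle between the bracket's two steel claws, at x -6, z 73. Each claw, 10 wide, has a neck (underside at z 48 and z 98, 8 high, 6 long) and behind it a tongue back to x -12 and down to 20 below the neck's underside. They pass the slots with the bracket 20 to 28 (best 24) above home; lowered to about 15 above home they are hooked and the foot meets the catch.
- grip (a point): On the bracket, x 58, z 106: a good place to grip the arm across its 12 mm width from above, near its centre of mass.
- press_pad (a point): On the bracket, x 22, z 119: top of the black rubber pressing pad over the spine (x 0 to 36, 28 wide, 4 thick), the place to press down on; the upright stands 25 above it when home.
- rest: Fixed wooden rest: base 130 x 70 x 10 and two forks (at x = 24 and 98, 8 thick, 34 wide, saddle 115 and cheeks 124 above the table) under the arm; same x, y and yaw as the bracket at the start. Lift the bracket straight up at least 12 to leave it.
- catch (a joint): Sprung brass catch ball low in the upright's face, m pushed in: 0 = fully out, 0.006 = flush. The bracket's foot bar pushes it in on the way down (it takes a downward push of about 5 N besides the weight of the bracket, which alone does not pass it) and it springs out again above the bar when the bracket is home.
- drive: Bystander: loose silver hard-disk drive 147 x 102 x 26, origin under its centre.
- screw_jar: Bystander: loose amber jar, diameter 60, 75 high, origin under its centre.
- mug: Bystander: loose blue mug, diameter 80, 92 high, origin under its centre.
- hammer: Bystander: loose hammer lying flat, about 300 long.
- screwdriver: Bystander: loose screwdriver lying flat between the stand and the rest, about 160 long.
- parts_bin: Bystander: loose blue open bin 120 x 100 x 50, origin under its centre.
Mind the look-alikes: they are no part of the job. Of the things that look like the bracket, the smaller one is meant.

How it is judged (in metres and radians):
On the way, in this order (a step that is already met when the one before it is completed fails the run):
1. the lock pin is lifted clear of its notch (value of joint lock_pin above 0.01 m), for 0.1 s.
2. the head stands at the green mark with the pin dropped home (horizontal distance between pointer and mark_green below 0.008 m and value of joint lock_pin below 0.002 m), for 0.2 s.
3. the bracket's claws are through the slots and hooked (all of step 2 and x of bracket in the frame of home between -0.003 and 0.005 m and y of bracket in the frame of home between -0.005 and 0.005 m and angle between the x axis of bracket and the x axis of home, either way round below 0.12 rad and z of bracket in the frame of home between -0.004 and 0.018 m), for 0.02 s.
At the end, for the whole second after the job is handed in: Pointer within 8 mm of the green mark, lock pin within 2 mm of home; bracket hanging at rest, its origin within -3 to +5 mm (x), 5 mm (y) of home and at most 3 mm above it (4 below), direction within 0.12 rad, tilt under 0.08 rad; catch under 2 mm pushed in (all of step 2 and x of bracket in the frame of home between -0.003 and 0.005 m and y of bracket in the frame of home between -0.005 and 0.005 m and angle between the x axis of bracket and the x axis of home, either way round below 0.12 rad and z of bracket in the frame of home between -0.004 and 0.003 m and value of joint catch below 0.002 m and angle between bracket's own z axis and vertical below 0.08 rad and linear speed of bracket below 0.02 m/s and contact force between bracket and swivel above 0.5 N); the robot touches nothing.
It fails at once if a bystander (drive, jar, mug, hammer, screwdriver or bin) is pushed more than 30 mm (distance of any of drive, screw_jar, mug, hammer, screwdriver, parts_bin from where it was at the start of the episode above 0.03 m).
It also fails if it takes over 67 s, if anything falls off the work surface, if the arm or the gripper's body presses on something with over 40 N, if the wrist force passes 120 N, or if a joint passes its speed limit or range.

## Working session

There is one attempt and no reset: what is moved stays moved. The work goes in short steps, Python scripts to look and compute and a shell command to move; the robot and the scene stay as the last step left them, time stands still between calls to the robot, and variables do not carry over. Pictures are saved under pics/ and viewed, and the job is handed in when it is done.

```bash
ls; mkdir -p pics
python3 - <<'E'
from cell import ctrl
import cv2,numpy as np
s=ctrl.read_state()
for k,v in s.items(): print(k,np.round(v,3))
for n in ["scene","side","wrist"]:
    d=ctrl.get_image(n)
    cv2.imwrite(f"pics/{n}0.png",d["image"][:,:,::-1])
    np.savez(f"{n}0.npz",**{k:v for k,v in d.items()})
    print(n,{k:(np.round(v,4).tolist()) for k,v in d.items() if k not in("image","z_map")})
E
```

```text
pics
clock 0.0
qpos [ 1.19   0.629  0.038  1.518 -0.027  0.996 -0.02 ]
qd [ 0.001  0.001  0.     0.001 -0.    -0.002 -0.   ]
tau [ 2.0000e-03 -5.6340e+01  1.2270e+00 -1.9344e+01  1.1000e-02  1.1000e-02
  0.0000e+00]
eef_pos [ 201.074 -617.474  230.387]
tool_rot [-3.14   0.     0.315]
force [ 0.867  0.586 -0.279]
torque [ 0.034 -0.049  0.035]
width 85.425
scene {'vertical_fov': 54.0924, 'cx': 321.0709, 'cy': 235.1725, 'extrinsics': [[0.8566, 0.5157, 0.0156, -408.8684], [0.3692, -0.5917, -0.7167, -139.602], [-0.3604, 0.6197, -0.6972, 1451.1125], [0.0, 0.0, 0.0, 1.0]]}
side {'vertical_fov': 51.6359, 'cx': 319.6924, 'cy': 248.2856, 'extrinsics': [[-0.8027, -0.596, 0.0215, 348.6137], [-0.3401, 0.4279, -0.8374, 272.5853], [0.4898, -0.6795, -0.5462, 1217.3226], [0.0, 0.0, 0.0, 1.0]]}
wrist {'vertical_fov': 70.517, 'cx': 324.4948, 'cy': 245.4723, 'hand_eye': [[0.0026, -0.9556, -0.2946, 74.7857], [1.0, 0.0024, 0.0009, -0.3577], [-0.0001, -0.2946, 0.9556, -143.4073], [0.0, 0.0, 0.0, 1.0]]}
```

View pics/scene0.png

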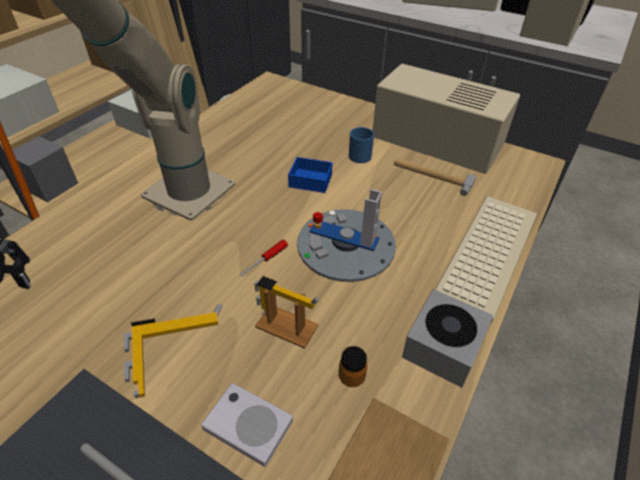

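View pics/side0.png

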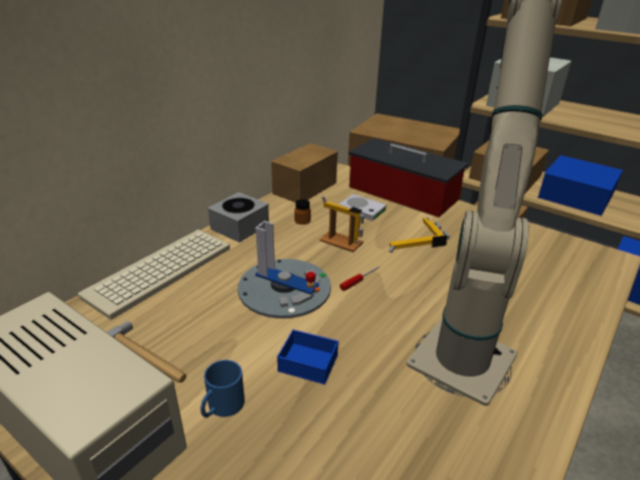

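View pics/wrist0.png

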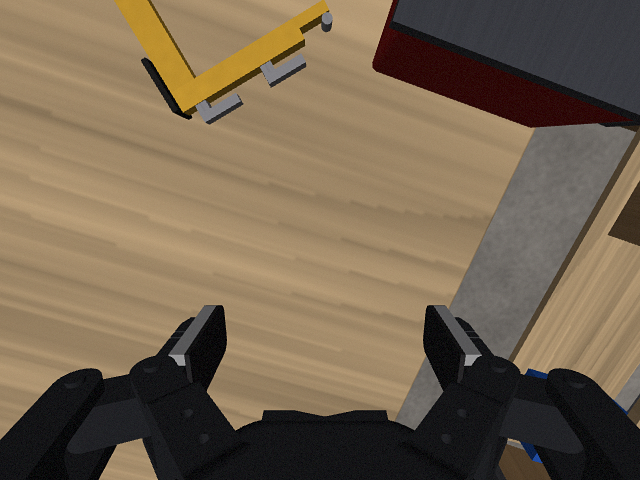

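The scene view shows the stand at (347,243) with the red knob at (318,216), the green mark at (307,255) and the white mark at (331,213).

Possible confusions:
- **Bracket:** the small one in the wooden rest at (288,295), or the large yellow one lying flat at (165,345).
- **Knob:** the stand's knob at (318,216), or the red screwdriver handle at (275,248).
- **Mark:** green, or white.

I choose the bracket in the rest, the round knob on the stand and the green mark. Next I'll check these choices in close crops and measure.

```bash
cat > h.py <<'E'
import numpy as np,cv2
class Cam:
    def __init__(s,n,pose=None):
        d=dict(np.load(n)) if isinstance(n,str) else n
        s.im=d["image"];s.z=d["z_map"];s.f=240/np.tan(np.radians(d["vertical_fov"])/2);s.cx=d["cx"];s.cy=d["cy"]
        if "extrinsics" in d: s.T=np.linalg.inv(d["extrinsics"])  # cam->world
        else: s.T=pose@d["hand_eye"]
    def ray(s,u,v):
        return s.T[:3,3], s.T[:3,:3]@np.array([(u-s.cx)/s.f,(v-s.cy)/s.f,1])
    def plane(s,u,v,h):
        o,d=s.ray(u,v);return o+d*(h-o[2])/d[2]
    def pts(s,mask):
        v,u=np.nonzero(mask&(s.z>0));z=s.z[v,u]
        P=np.stack([(u-s.cx)/s.f*z,(v-s.cy)/s.f*z,z],1)
        return P@s.T[:3,:3].T+s.T[:3,3],u,v
    def proj(s,p):
        c=np.linalg.inv(s.T)@np.append(p,1);return c[:2]/c[2]*s.f+[s.cx,s.cy]
    def hsv(s): return cv2.cvtColor(s.im,cv2.COLOR_RGB2HSV)
from scipy.spatial.transform import Rotation as R
def pose(st):
    T=np.eye(4);T[:3,:3]=R.from_euler("xyz",st["tool_rot"]).as_matrix();T[:3,3]=st["eef_pos"];return T
E
python3 - <<'E'
from h import *
a=Cam("scene0.npz");b=Cam("side0.npz")
cv2.imwrite("pics/c1.png",cv2.resize(a.im[180:400,220:420,::-1],None,fx=3,fy=2.7,interpolation=cv2.INTER_CUBIC)[:600])
cv2.imwrite("pics/c2.png",cv2.resize(b.im[180:330,220:420,::-1],None,fx=4,fy=4,interpolation=cv2.INTER_CUBIC))
for n,c,roi in (("scene",a,(295,205,400,280)),("side",b,(235,255,335,320))):
    H=c.hsv();m0=np.zeros(c.z.shape,bool);m0[roi[1]:roi[3],roi[0]:roi[2]]=1
    for col,m in (("red",((H[...,0]<6)|(H[...,0]>174))&(H[...,1]>150)),("green",(abs(H[...,0].astype(int)-65)<18)&(H[...,1]>90)),("orange",(abs(H[...,0].astype(int)-12)<5)&(H[...,1]>150)),("blue",(abs(H[...,0].astype(int)-108)<12)&(H[...,1]>140))):
        m=m&m0;P,u,v=c.pts(m)
        if len(u): print(n,col,len(u),u.mean().round(1),v.mean().round(1),np.median(P,0).round(1),P.min(0).round(),P.max(0).round())
E
```

```text
scene red 72 317.7 217.0 [447.7  29.2  79.6] [434.  20.  69.] [458.  45.  84.]
scene green 25 306.8 255.0 [466.6 -54.4  17. ] [456. -63.  13.] [473. -46.  21.]
scene orange 13 312.3 222.2 [423.7  32.7  37.3] [384.  23.  -2.] [447. 121.  80.]
scene blue 530 339.8 234.6 [499.6  36.6  38.9] [433.  11.  31.] [612.  83.  44.]
side red 75 310.0 276.5 [436.7  43.6  78.9] [428.  27.  65.] [452.  54.  85.]
side green 17 322.1 274.6 [465.1 -52.1  16.9] [456. -60.  14.] [472. -44.  20.]
side orange 15 314.7 286.8 [422.5  35.6  37.5] [414.  28.  33.] [439.  50.  66.]
side blue 447 288.9 281.0 [496.7  56.3  38.7] [423.  12.  31.] [602.  89.  46.]
```

View pics/c1.png

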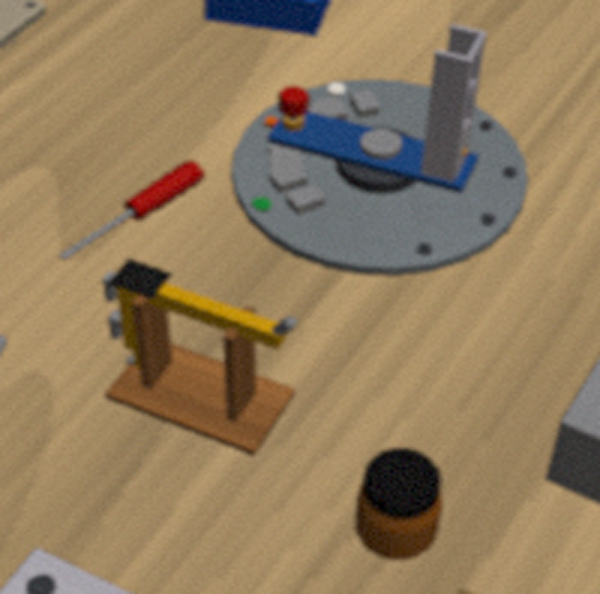

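View pics/c2.png

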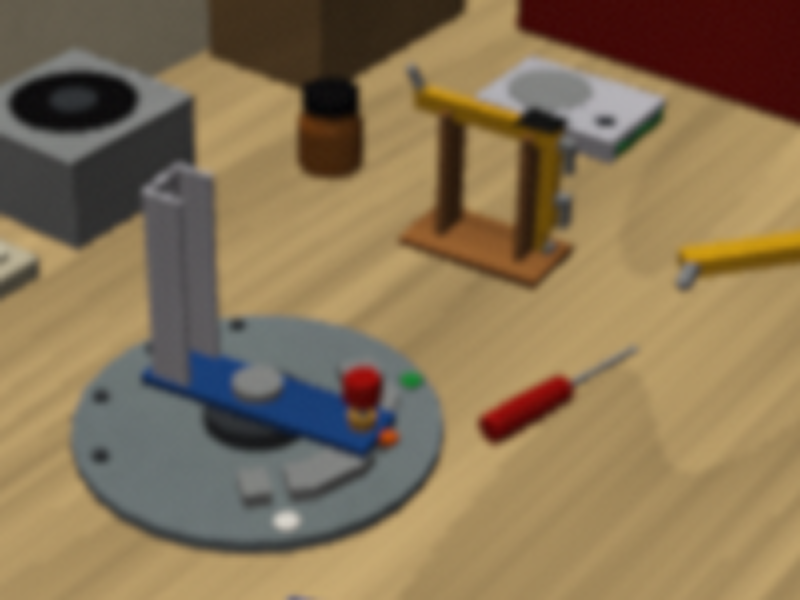

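The crops confirm the choice: small bracket in its rest, and green on the opposite side of the head from white. Now the axis, yaw and bracket pose from marks, disc and colour masks.

Run:
```python
from h import *
a=Cam("scene0.npz");b=Cam("side0.npz")
def cen(c,roi,f):
    H=c.hsv().astype(int);m=np.zeros(c.z.shape,bool);m[roi[1]:roi[3],roi[0]:roi[2]]=1
    m&=f(H);v,u=np.nonzero(m);return u.mean(),v.mean(),len(u)
gr=lambda H:(abs(H[...,0]-65)<18)&(H[...,1]>90)
wh=lambda H:(H[...,2]>185)&(H[...,1]<40)
for n,c,ro,rw in(("scene",a,(295,240,320,265),(322,205,340,220)),("side",b,(310,265,335,285),(282,302,300,320))):
    g=cen(c,ro,gr);w=cen(c,rw,wh);G=c.plane(*g[:2],17);W=c.plane(*w[:2],17)
    print(n,g,w,G.round(1),W.round(1),np.linalg.norm((G-W)[:2]))
    M=(G+W)[:2]/2;d=(W-G)[:2];d/=np.linalg.norm(d)
    nrm=np.array([d[1],-d[0]]);ax=M+nrm*120*np.cos(np.radians(50));print(" axis",ax,"mid dir",np.degrees(np.arctan2(*(-nrm)[::-1])))
    # disc
    P,u,v=c.pts(np.ones(c.z.shape,bool))
    s=(np.linalg.norm(P[:,:2]-ax,axis=1)<134)&(abs(P[:,2]-14)<3)
    print(" disc height med",np.median(P[s,2]))
    # bracket yellow
    H=c.hsv().astype(int);m=(abs(H[...,0]-23)<4)&(H[...,1]>200)&(H[...,2]>90)
    mm=np.zeros_like(m); r=(255,275,325,345) if n=="scene" else (320,190,370,250)
    mm[r[1]:r[3],r[0]:r[2]]=1;P,u,v=c.pts(m&mm);t=P[abs(P[:,2]-133)<5]
    print(" yellow top",len(t),t.mean(0).round(1),t.min(0).round(),t.max(0).round(),P[:,2].max())
    for x,_ in [(0,0)]:
        q=np.linalg.svd((t-t.mean(0))[:,:2])[2][0];print(" dir",np.degrees(np.arctan2(q[1],q[0])))
    m=(H[...,2]<45)&mm;P,u,v=c.pts(m);t=P[abs(P[:,2]-137)<5];print(" black pad",len(t),t.mean(0).round(1),np.median(t,0).round(1))
```

```text
scene (np.float64(306.76), np.float64(254.96), 25) (np.float64(331.5), np.float64(212.0), 12) [465.6 -54.1  17. ] [435.  128.4  17. ] 185.017528730669
 axis [526.3454903   49.88109502] mid dir -170.4873413969889
 disc height med 13.466825700821403
 yellow top 214 [ 558.6 -259.5  132.1] [ 512. -270.  128.] [ 608. -249.  137.] 136.75096429185908
 dir 4.730411142713058
 black pad 130 [ 495.8 -265.6  136.1] [ 495.8 -265.8  136.1]
side (np.float64(322.11764705882354), np.float64(274.5882352941176), 17) (np.float64(291.0), np.float64(309.84615384615387), 13) [464.6 -52.2  17. ] [435.2 128.9  17. ] 183.47362079979254
 axis [525.98919509  50.6939774 ] mid dir -170.77820773367242
 disc height med 13.33567701852644
 yellow top 56 [ 557.2 -252.4  131.6] [ 477. -262.  128.] [ 599. -244.  136.] 135.55463007127253
 dir -176.74210844000157
 black pad 31 [ 493.  -260.   136.4] [ 492.3 -260.   136.6]
```

Axis is about (526, 50) with the pin at −170.6°. Green is at −120.6°, so the head has to turn +50° (counter-clockwise). I'm moving towards the knob by way of (380,−300).

```bash
python3 -m jog '45 -41 -2 0 0 -7 1; 90 -82 -4 0 0 -14 1; 134 -123 -6 0 0 -21 1; 179 -164 -8 0 0 -28 1; 224 -205 -10 0 0 -35 1; 268 -246 -10 0 0 -42 1'
cat > rel.py <<'E'
# world target -> tool-frame shift and z-turn
import sys
from h import *
from cell import ctrl
st=ctrl.read_state();T=pose(st)
x,y,z,yaw=map(float,sys.argv[1:5])
d=T[:3,:3].T@(np.array([x,y,z])-T[:3,3])
G=R.from_euler("xyz",[np.pi,0,np.radians(yaw)]).as_matrix()
w=R.from_matrix(T[:3,:3].T@G).as_rotvec(degrees=True)
print("now",T[:3,3].round(1),"rpy",np.degrees(st["tool_rot"]).round(2),"F",np.round(st["force"],1),"w",round(st["width"],1),"t",round(st["clock"],2),"j",np.round(st["qpos"],2))
print("shift",d.round(1),"turn",w.round(2))
E
python3 rel.py 420 20 200 60
```

```text
clock: 0.9
eef_pos: [380.8, -299.4, 241.5]
tool_rot: [3.141, 0.0, 1.052]
force: [1.5, -0.2, -0.5]
width: 85.2
now [ 380.8 -299.4  241.5] rpy [179.96   0.    60.26] F [ 1.5 -0.2 -0.5] w 85.2 t 0.9 j [ 0.75  0.38 -0.2   1.95  0.1   0.82 -0.02]
shift [ 296.8 -124.5   41.4] turn [0.04 0.   0.26]
```

```bash
python3 -m jog '54 -23 8 0 0 0 1; 108 -45 16 0 0 0 1; 162 -68 24 0 0 0 1; 216 -90 32 0 0 0 1; 270 -113 38 0 0 0 1; 297 -125 41 0 0 0 1; 297 -125 41 0 0 0 1'
python3 - <<'E'
from cell import ctrl
from h import *
T=pose(ctrl.read_state());d=ctrl.get_image("wrist");np.savez("w1.npz",T=T,**d)
c=Cam(d,T);cv2.imwrite("pics/w1.png",c.im[:,:,::-1])
H=c.hsv().astype(int)
m=((H[...,0]<6)|(H[...,0]>174))&(H[...,1]>150)
P,u,v=c.pts(m);t=P[abs(P[:,2]-82)<3];print(len(u),t.mean(0),(t.min(0)+t.max(0))/2,u.mean(),v.mean())
m=(abs(H[...,0]-65)<18)&(H[...,1]>90);P,u,v=c.pts(m);print(len(u),np.median(P,0),c.plane(u.mean(),v.mean(),17))
E
python3 rel.py 442.3 36.5 54 60
```

```text
clock: 1.78
eef_pos: [420.0, 21.0, 200.2]
tool_rot: [-3.141, -0.001, 1.053]
force: [-0.4, -0.3, 0.2]
width: 85.6
2674 [441.95964089  36.95940173  82.34259908] [441.73429161  36.43488114  81.98066625] 339.0927449513837 275.19222139117426
595 [460.08164473  -1.4048454  233.1145605 ] [ 409.74790325 -145.26796904   17.        ]
now [419.8  19.1 200.2] rpy [-1.7998e+02  2.0000e-02  6.0170e+01] F [-0.2 -0.5 -0. ] w 85.4 t 1.82 j [ 0.07  0.37 -0.25  2.15  0.15  0.64 -0.79]
shift [ 26.3  10.9 146.2] turn [-0.02  0.02  0.17]
```

View pics/w1.png

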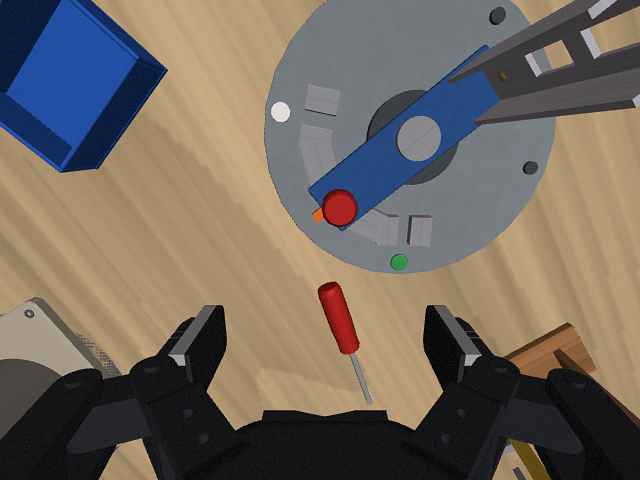

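The wrist view shows the knob at (339,208), the green mark at (399,262) and the white mark at (280,112). I'm recomputing the axis from these.

Run:
```python
from h import *
from cell import ctrl
d=dict(np.load("w1.npz"));c=Cam(d,d["T"])
G=c.plane(399.5,262,17);W=c.plane(280.5,112,17);K=c.plane(340,208,82)
M=(G+W)[:2]/2;e=(W-G)[:2];L=np.linalg.norm(e);e/=L;n=np.array([e[1],-e[0]]);ax=M+n*77.1
print(d["T"][:3,3],G,W,K,L,ax,np.degrees(np.arctan2(-n[1],-n[0])))
for i in range(3):print(ctrl.read_state()["eef_pos"])
```

```text
[420.04234573  21.02248028 200.17312299] [465.13546338 -54.0146114   17.        ] [434.50754921 127.69051544  17.        ] [442.59989176  37.11902408  82.        ] 184.26834303447964 [525.84902708  49.65302456] -170.43225479181007
[419.84077801  19.0845721  200.19624848]
[419.84077801  19.0845721  200.19624848]
[419.84077801  19.0845721  200.19624848]
```

```bash
python3 -m jog '13 6 25 0 0 0 1; 26 11 60 0 0 0 1; 26 11 90 0 0 0 1; 26 11 115 0 0 0 1; 26 11 115 0 0 0 1'; python3 rel.py 442.2 36.7 54 60
```

```text
clock: 2.45
eef_pos: [441.2, 33.7, 84.1]
tool_rot: [-3.139, 0.003, 1.046]
force: [0.5, -0.7, 0.1]
width: 85.3
now [441.2  33.7  84.1] rpy [-179.85    0.19   59.9 ] F [ 0.5 -0.7  0.1] w 85.3 t 2.45 j [-0.04  0.61 -0.15  2.2   0.25  0.35 -0.92]
shift [ 3.2 -0.6 30.1] turn [-0.15  0.18 -0.1 ]
```

```bash
python3 -m jog '3 -1 15 0 0 0 1; 3 -1 30 0 0 0 1; 3 -1 30 0 0 0 -1; 3 -1 30 0 0 0 -1; 3 -1 30 0 0 0 -1; 3 -1 30 0 0 0 -1'; python3 rel.py 442.2 36.7 54 60
```

```text
clock: 3.2
eef_pos: [443.6, 38.5, 56.3]
tool_rot: [3.14, -0.001, 1.048]
force: [-1.4, -0.4, 6.6]
width: 26.7
now [443.6  38.5  56.3] rpy [ 1.7993e+02 -3.0000e-02  6.0020e+01] F [-1.4 -0.4  6.6] w 26.7 t 3.2 j [-0.07  0.67 -0.12  2.21  0.27  0.27 -0.95]
shift [-2.3 -0.3  2.3] turn [ 0.07 -0.03  0.02]
```

```bash
python3 -m jog '0 0 0 0 0 0 -1; 0 0 -5 0 0 0 -1; 0 0 -10 0 0 0 -1;0 0 -14 0 0 0 -1; 0 0 -17 0 0 0 -1; 0 0 -17 0 0 0 -1'; python3 rel.py 442.2 36.7 54 60
python3 - <<'E'
from cell import ctrl
from h import *
T=pose(ctrl.read_state());d=ctrl.get_image("wrist");np.savez("w2.npz",T=T,**d)
cv2.imwrite("pics/w2.png",d["image"][:,:,::-1])
E
```

```text
clock: 3.95
eef_pos: [443.6, 38.6, 72.5]
tool_rot: [3.141, -0.001, 1.048]
force: [3.0, -1.3, -8.6]
width: 26.7
now [443.6  38.6  72.5] rpy [ 1.7996e+02 -3.0000e-02  6.0020e+01] F [ 3.  -1.3 -8.6] w 26.7 t 3.95 j [-0.05  0.63 -0.14  2.2   0.26  0.32 -0.94]
shift [-2.4 -0.3 18.5] turn [ 0.04 -0.03  0.02]
```

View pics/w2.png

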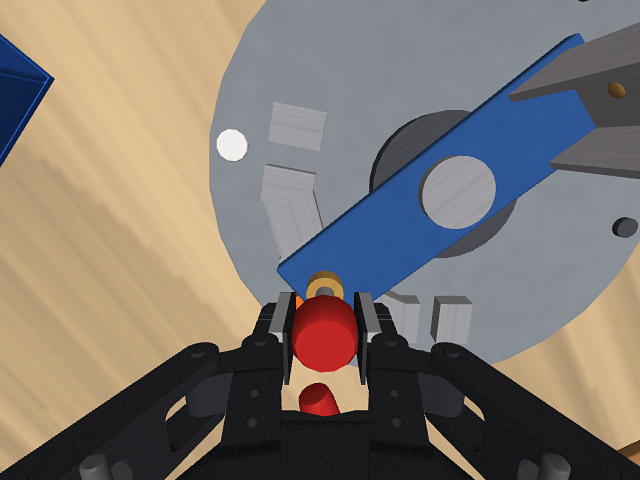

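Pin lifted about 16 mm (pull −8.6 N, bush and pin shank visible at (325,288)). Now I'll work out the arc about the axis.

Run:
```python
from h import *
from cell import ctrl
T=pose(ctrl.read_state());r=T[:3,3]-[526,50,T[2,3]]
for t in (7,14,21,28,35,42,47,50):
    d=R.from_euler("z",t,degrees=True).apply(r)-r
    print(t,(T[:3,:3].T@d).round(1))
```

```text
7 [-7.6  6.7  0. ]
14 [-14.4  14.3   0. ]
21 [-20.2  22.7   0. ]
28 [-24.9  31.7   0. ]
35 [-28.5  41.2   0. ]
42 [-30.9  51.1   0. ]
47 [-31.8  58.2   0. ]
50 [-32.1  62.6   0. ]
```

```bash
python3 -m jog '-7.6 6.7 0 0 0 -7 -1; -14.4 14.3 0 0 0 -14 -1; -20.2 22.7 0 0 0 -21 -1; -24.9 31.7 0 0 0 -28 -1; -28.5 41.2 0 0 0 -35 -1; -30.9 51.1 0 0 0 -42 -1; -31.8 58.2 0 0 0 -47 -1; -32.1 62.6 0 0 0 -50 -1'; python3 -m jog '0 0 0 0 0 0 -1; 0 0 0 0 0 0 -1'; python3 rel.py 482.9 -22.9 72 110
python3 - <<'E'
from cell import ctrl
from h import *
T=pose(ctrl.read_state());d=ctrl.get_image("wrist");np.savez("w3.npz",T=T,**d)
cv2.imwrite("pics/w3.png",d["image"][:,:,::-1])
d=ctrl.get_image("scene")
cv2.imwrite("pics/s3.png",cv2.resize(d["image"][190:300,280:410,::-1],None,fx=5,fy=5,interpolation=cv2.INTER_CUBIC))
E
```

```text
clock: 5.0
eef_pos: [480.8, -20.3, 71.8]
tool_rot: [-3.14, -0.001, 1.921]
force: [1.5, 0.3, -8.1]
width: 26.9
clock: 5.25
eef_pos: [481.2, -20.5, 72.2]
tool_rot: [-3.141, 0.0, 1.92]
force: [2.2, -0.1, -7.8]
width: 26.5
now [481.2 -20.5  72.2] rpy [-1.7998e+02  1.0000e-02  1.0999e+02] F [ 2.2 -0.1 -7.8] w 26.5 t 5.25 j [ 0.26  0.69 -0.4   2.1   0.6   0.46 -0.26]
shift [-2.9  0.8  0.2] turn [-0.02  0.01 -0.01]
```

View pics/w3.png

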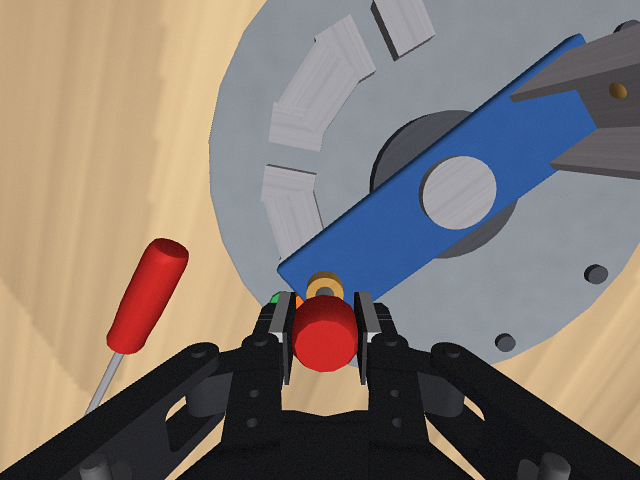

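View pics/s3.png

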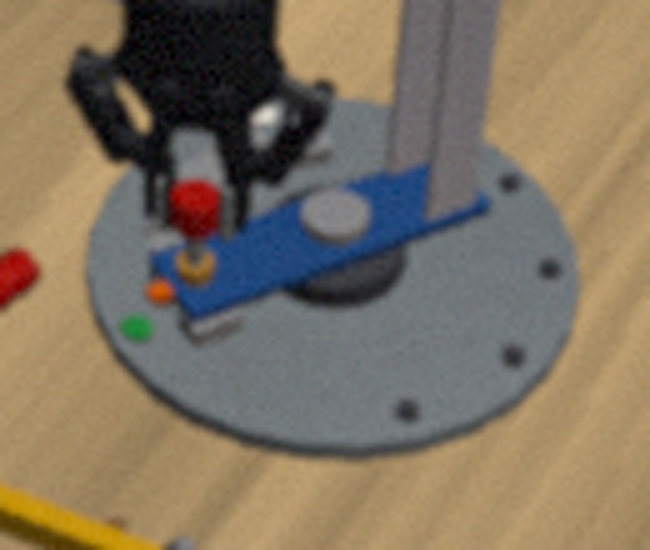

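The pointer at (160,290) lines up with the green mark at (137,328) in the scene crop. Next I'll lower the pin.

```bash
python3 -m jog '0 0 4 0 0 0 -1; 0 0 8 0 0 0 -1; 0 0 12 0 0 0 -1; 0 0 16 0 0 0 -1; 0 0 17 0 0 0 -1; 0 0 17 0 0 0 -1'; python3 rel.py 482.9 -22.9 72 110
```

```text
clock: 6.1
eef_pos: [481.3, -20.6, 56.3]
tool_rot: [3.142, 0.001, 1.921]
force: [-1.4, -1.5, 7.2]
width: 26.6
now [481.3 -20.6  56.3] rpy [1.8000e+02 8.0000e-02 1.1005e+02] F [-1.4 -1.5  7.2] w 26.6 t 6.1 j [ 0.23  0.71 -0.37  2.11  0.62  0.42 -0.28]
shift [ -2.7   0.7 -15.7] turn [0.   0.08 0.05]
```

z is back at 56.3 and pressing +7 N, as it was at the first grasp, so the pin is bottomed. Release, wiggle-free, rise and look.

```bash
python3 -m jog '0 0 -2 0 0 0 -1; 0 0 -2 0 0 0 1; 0 0 -2 0 0 0 1; 0 0 -2 0 0 0 1; 0 0 -15 0 0 0 1; 0 0 -50 0 0 0 1; 0 0 -100 0 0 0 1; 0 0 -150 0 0 0 1'
python3 - <<'E'
from cell import ctrl
from h import *
T=pose(ctrl.read_state());d=ctrl.get_image("wrist");np.savez("w4.npz",T=T,**d)
cv2.imwrite("pics/w4.png",d["image"][:,:,::-1])
d=ctrl.get_image("scene");np.savez("scene4.npz",**d)
cv2.imwrite("pics/s4.png",cv2.resize(d["image"][190:300,280:410,::-1],None,fx=5,fy=5,interpolation=cv2.INTER_CUBIC))
print(ctrl.read_state()["clock"])
E
```

```text
clock: 7.1
eef_pos: [481.0, -20.2, 207.5]
tool_rot: [3.142, -0.0, 1.921]
force: [0.8, -0.5, -0.8]
width: 85.2
7.2
```

View pics/w4.png

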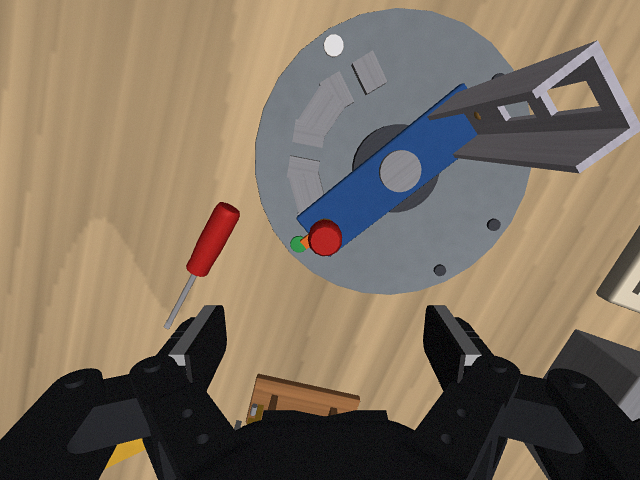

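View pics/s4.png

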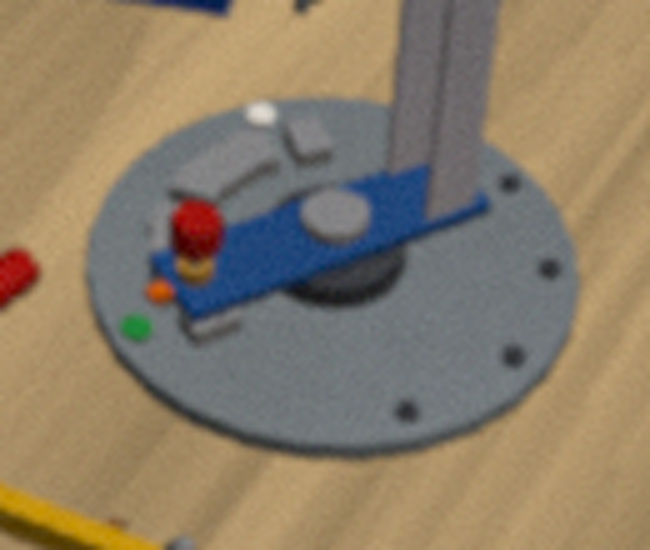

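Run:
```python
from h import *
d=dict(np.load("w4.npz"));c=Cam(d,d["T"]);H=c.hsv().astype(int)
m=((H[...,0]<6)|(H[...,0]>174))&(H[...,1]>150);m[:,:280]=0
P,u,v=c.pts(m);t=P[P[:,2]>P[:,2].max()-3];print("knob",t.mean(0),(t.max(0)+t.min(0))/2)
print("blue",end=" ");m=(abs(H[...,0]-108)<12)&(H[...,1]>140);P,u,v=c.pts(m);print(np.median(P,0),P.min(0),P.max(0))
G=c.plane(298,243.5,17);W=c.plane(334,45,17)
M=(G+W)[:2]/2;e=(W-G)[:2];L=np.linalg.norm(e);e/=L;n=np.array([e[1],-e[0]]);ax=M+n*77.1
print(G,W,L,ax)
k=c.plane(325,238,82);print("knobray",k,np.degrees(np.arctan2(*(k[:2]-ax)[::-1])),np.linalg.norm(k[:2]-ax))
for n in ("w4","scene4"):
    d=dict(np.load(n+".npz"));c=Cam(d,d.get("T"))
    P,u,v=c.pts(np.ones(c.z.shape,bool))
    t=P[(np.linalg.norm(P[:,:2]-[564,115],axis=1)<70)&(P[:,2]>188)&(P[:,2]<200)]
    ex=np.array([np.cos(np.radians(59.4)),np.sin(np.radians(59.4))]);ey=np.array([-ex[1],ex[0]])
    q=np.c_[(t[:,:2]-[525.9,50])@ex,(t[:,:2]-[525.9,50])@ey]
    print(n,len(t),t.mean(0),q.min(0),q.max(0),np.percentile(q,[2,98],axis=0))
```

```text
knob [498.80448193   4.40782404 302.88025218] [498.80448193   4.40782404 302.88025218]
blue [517.22913844  31.22482736  40.82504669] [406.97898947 -89.07591721  23.82892275] [821.48547951 133.76443998 307.23074261]
[463.89642301 -53.36252985  17.        ] [434.83676307 128.33684123  17.        ] 184.0084924264738 [525.49906565  49.66322295]
knobray [481.45842035 -20.99169887  82.        ] -121.93612383533086 83.25681002925057
w4 4097 [558.01413883 105.66215059 193.30019079] [ 43.79599974 -22.57502946] [75.88375074 22.72415258] [[ 44.59738757 -21.42894148]
 [ 74.52262214  22.19472269]]
scene4 79 [560.72505379 103.30029251 191.9806539 ] [ 45.18233063 -27.31662138] [76.22826578 20.34916309] [[ 45.6076829  -26.23628746]
 [ 75.40508944  19.17035655]]
```

```bash
python3 - <<'E'
from h import *
d=dict(np.load("w4.npz"));c=Cam(d,d.get("T"))
P,u,v=c.pts(np.ones(c.z.shape,bool))
s=(np.linalg.norm(P[:,:2]-[564,115],axis=1)<70)&(P[:,2]>188)&(P[:,2]<200)
t=P[s];print(np.histogram(t[:,2],8),(u[s].min(),u[s].max(),v[s].min(),v[s].max()))
print(cv2.minAreaRect(t[:,:2].astype(np.float32)))
a=np.radians(59.4);ex=np.array([np.cos(a),np.sin(a)]);ey=np.array([-ex[1],ex[0]])
x=(t[:,:2]-[525.9,50])@ex;y=(t[:,:2]-[525.9,50])@ey
# front edge vs y
B=np.arange(-16,17,4);F=[np.percentile(x[abs(y-b)<2],97) for b in B];print(np.round(F,1),np.degrees(np.polyfit(B,F,1)[0]))
B=np.arange(48,72,4);lo=[np.percentile(y[abs(x-b)<2],3) for b in B];hi=[np.percentile(y[abs(x-b)<2],97) for b in B];print(np.round(lo,1),np.round(hi,1))
E
python3 rel.py 590 -262 260 4.5
```

```text
(array([ 276,  261,  305,  315,  385, 1142, 1241,  172]), array([188.00187524, 189.10133957, 190.20080391, 191.30026825,
       192.39973258, 193.49919692, 194.59866126, 195.69812559,
       196.79758993])) (np.int64(522), np.int64(639), np.int64(40), np.int64(172))
((556.33935546875, 101.56681060791016), (32.03120422363281, 45.253746032714844), 59.18088150024414)
[73.8 74.7 74.5 74.7 74.8 74.8 74.8 74.5 74.4] 0.6317937510960865
[-21.4 -21.4 -21.5 -21.5 -21.5 -21.4] [22.2 22.3 22.2 22.2 22.2 22.2]
now [484.6 -19.7 210.8] rpy [179.45   0.21 110.04] F [ 0.3 -0.3  0.9] w 85.3 t 7.2 j [ 0.42  0.48 -0.62  1.99  0.39  0.78 -0.07]
shift [-264.    16.5  -48.1] turn [  0.57  -0.36 105.54]
```

```bash
python3 -m jog '-30 -5 -20 0 0 10 1; -60 -10 -35 0 0 20 1; -90 -15 -54 0 0 30 1; -125 -20 -54 0 0 40 1; -160 -25 -54 0 0 50 1; -190 -30 -54 0 0 60 1; -220 -34 -54 0 0 70 1; -247 -38 -54 0 0 80 1'
python3 -m jog '0 0 0 0 0 9 1; 0 0 0 0 0 18 1; 0 0 0 0 0 25.5 1; 0 0 0 0 0 25.5 1;0 0 0 0 0 25.5 1;0 0 0 0 0 25.5 1'
python3 - <<'E'
from cell import ctrl
from h import *
T=pose(ctrl.read_state());d=ctrl.get_image("wrist");np.savez("w5.npz",T=T,**d)
cv2.imwrite("pics/w5.png",d["image"][:,:,::-1])
E
python3 rel.py 530 -265 260 4.5
```

```text
clock: 8.2
eef_pos: [529.9, -266.2, 259.3]
tool_rot: [-3.141, 0.0, 0.518]
force: [1.2, -0.2, 0.1]
width: 85.1
clock: 8.95
eef_pos: [530.2, -265.4, 259.3]
tool_rot: [-3.141, -0.0, 0.08]
force: [0.5, 0.4, 0.4]
width: 85.5
now [ 530.2 -265.5  259.3] rpy [-179.99    0.      4.59] F [ 0.   0.1 -0.1] w 85.2 t 9.0 j [ 0.49  0.52 -0.11  1.65  0.07  0.98 -1.14]
shift [-0.1 -0.5 -0.7] turn [-0.01  0.    0.09]
```

View pics/w5.png

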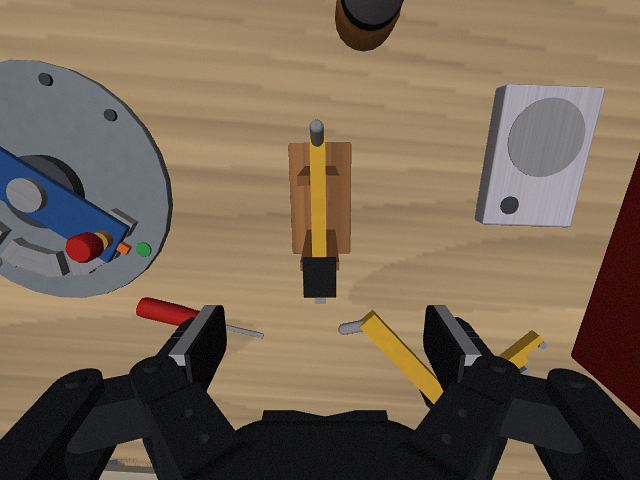

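Run:
```python
from h import *
d=dict(np.load("w5.npz"));c=Cam(d,d["T"]);H=c.hsv().astype(int)
m=(abs(H[...,0]-23)<4)&(H[...,1]>180)&(H[...,2]>90);m[:130]=0;m[290:]=0;m[:,:290]=0;m[:,345:]=0
C=[]
for v in range(150,255,5):
    u=np.nonzero(m[v])[0]
    if len(u)>5: C.append(c.plane((u.min()+u.max())/2,v,133)); 
C=np.array(C);p=np.polyfit(C[:,0],C[:,1],1);print("arm dir",np.degrees(np.arctan(p[0])),C[0],C[-1],np.abs(np.polyval(p,C[:,0])-C[:,1]).max())
k=(H[...,2]<40);k[:250]=0;k[305:]=0;k[:,:298]=0;k[:,342:]=0
P,u,v=c.pts(k);t=P[abs(P[:,2]-137)<4];print("pad",len(t),np.median(t[:,2]),cv2.minAreaRect(t[:,:2].astype(np.float32)))
for vv in (257.5,298):print(c.plane(320,vv,137))
P,u,v=c.pts(m);t=P[abs(P[:,2]-133)<4];print("yellow",cv2.minAreaRect(t[:,:2].astype(np.float32)),np.median(t[:,2]))
```

```text
arm dir 5.487619621244205 [ 597.46281402 -253.99204309  133.        ] [ 517.40655043 -261.38267634  133.        ] 0.33451027277965295
pad 1285 137.83359276187986 ((494.89483642578125, -263.6480712890625), (35.32029342651367, 26.9943904876709), 5.267041206359863)
[ 512.29631106 -263.09484544  137.        ]
[ 475.55598925 -266.00647217  137.        ]
yellow ((559.78466796875, -257.62786865234375), (95.95194244384766, 11.873464584350586), 5.442654609680176) 133.799114894239
```

The wrist view shows the bracket at (318,200) with its pad at (320,277). Origin is about (476.8,−265.4), yaw 5.4°, and the grip point (534.5,−259.8). Going down on the grip point.

```bash
python3 -m jog '4.5 -5.3 40 0 0 -0.9 1; 4.5 -5.3 80 0 0 -0.9 1; 4.5 -5.3 110 0 0 -0.9 1; 4.5 -5.3 135 0 0 -0.9 1; 4.5 -5.3 153 0 0 -0.9 1; 4.5 -5.3 153 0 0 -0.9 1'
python3 rel.py 534.5 -259.8 106 5.4
```

```text
clock: 9.75
eef_pos: [533.6, -259.5, 105.2]
tool_rot: [-3.14, 0.002, 0.095]
force: [-0.2, -0.2, 1.0]
width: 85.5
now [ 533.6 -259.5  105.2] rpy [-1.7993e+02  1.2000e-01  5.4500e+00] F [-0.2 -0.2  1. ] w 85.5 t 9.75 j [ 0.47  0.71 -0.1   1.79  0.1   0.65 -1.16]
shift [ 0.9  0.4 -0.8] turn [-0.07  0.12  0.05]
```

```bash
python3 -m jog '0 0 0 0 0 0 -1; 0 0 0 0 0 0 -1; 0 0 0 0 0 0 -1; 0 0 0 0 0 0 -1; 0 0 0 0 0 0 -1; 0 0 -8 0 0 0 -1; 0 0 -20 0 0 0 -1; 0 0 -40 0 0 0 -1'
python3 -m jog '0 0 -40 0 0 0 -1; 0 0 -80 0 0 0 -1; 0 0 -110 0 0 0 -1; 0 0 -110 0 0 0 -1'
python3 - <<'E'
from cell import ctrl
from h import *
T=pose(ctrl.read_state());d=ctrl.get_image("wrist");np.savez("w6.npz",T=T,**d)
cv2.imwrite("pics/w6.png",d["image"][:,:,::-1])
d=ctrl.get_image("scene");np.savez("scene6.npz",**d)
cv2.imwrite("pics/s6.png",d["image"][:,:,::-1])
E
python3 rel.py 530 -265 260 5.4
```

```text
clock: 10.75
eef_pos: [533.8, -259.6, 146.6]
tool_rot: [-3.141, 0.001, 0.095]
force: [0.7, -1.2, -1.7]
width: 10.8
clock: 11.25
eef_pos: [535.8, -260.4, 259.3]
tool_rot: [3.139, -0.005, 0.095]
force: [0.1, 0.7, -2.7]
width: 11.0
now [ 533.7 -259.6  256. ] rpy [-1.7998e+02  4.0000e-02  5.4300e+00] F [ 0.8  0.1 -2.9] w 10.7 t 11.35 j [ 0.48  0.52 -0.12  1.65  0.07  0.98 -1.14]
shift [-4.2  5.  -4. ] turn [-0.02  0.04  0.03]
```

View pics/w6.png

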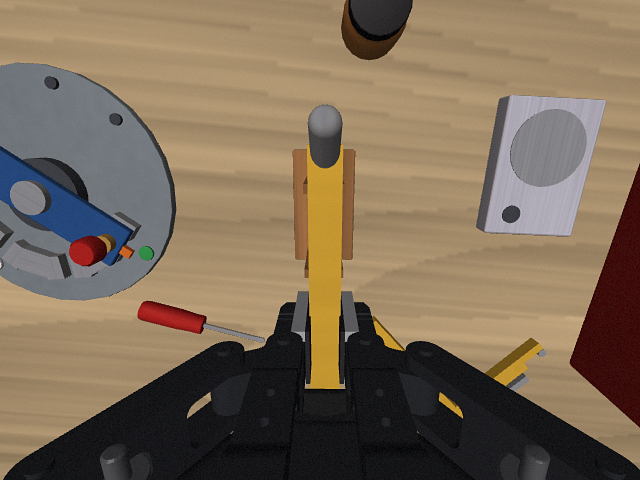

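View pics/s6.png

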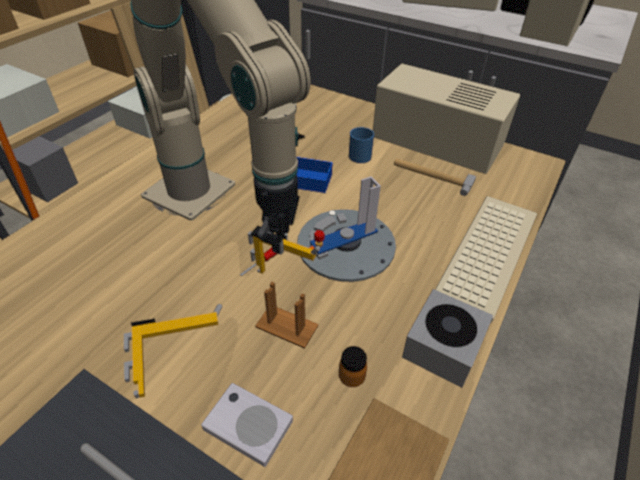

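Bracket held at 10.8 mm width and clear of the rest. Before the transfer I'll check where the tall things are.

```bash
python3 - <<'E'
from h import *
for n in("scene0","side0"):
    c=Cam(n+".npz");P,u,v=c.pts(np.ones(c.z.shape,bool))
    s=(P[:,2]>90)&(P[:,2]<600)&(P[:,0]>400)&(P[:,0]<1300)&(abs(P[:,1])<800)
    g={}
    for p in P[s]: 
        k=(int(p[0]//100*100),int(p[1]//100*100));g.setdefault(k,[]).append(p[2])
    print(n,sorted((k,len(v),int(max(v))) for k,v in g.items() if len(v)>15))
E
python3 rel.py 680 0 258 32; python3 rel.py 640 215 258 59.3
```

```text
scene0 [((400, -800), 2757, 193), ((400, -700), 3188, 190), ((400, -300), 189, 138), ((400, 500), 1010, 202), ((400, 600), 421, 203), ((400, 700), 247, 202), ((500, -800), 641, 195), ((500, -700), 3412, 192), ((500, -300), 616, 139), ((500, 0), 472, 197), ((500, 500), 1103, 203), ((500, 600), 451, 204), ((500, 700), 265, 203), ((600, -700), 1468, 160), ((600, -300), 78, 152), ((600, 0), 139, 196), ((600, 500), 1188, 203), ((600, 600), 479, 207), ((600, 700), 286, 203), ((700, 500), 807, 205), ((700, 600), 449, 203), ((700, 700), 256, 203), ((800, -600), 516, 143), ((800, -500), 3289, 144), ((800, -400), 566, 143), ((800, -200), 88, 92), ((800, -100), 21, 91), ((900, -500), 1426, 144), ((900, -400), 362, 144), ((900, -200), 16, 92)]
side0 [((400, -800), 274, 193), ((400, -700), 720, 191), ((400, -300), 170, 140), ((400, 500), 564, 202), ((400, 600), 2416, 203), ((400, 700), 2752, 202), ((500, -800), 199, 192), ((500, -700), 699, 195), ((500, -300), 253, 137), ((500, 0), 596, 196), ((500, 500), 477, 202), ((500, 600), 2063, 203), ((500, 700), 2173, 204), ((600, -800), 177, 190), ((600, -700), 615, 193), ((600, -300), 34, 149), ((600, 500), 412, 202), ((600, 600), 1762, 203), ((600, 700), 592, 203), ((700, -800), 121, 160), ((700, -700), 287, 159), ((700, 500), 208, 201), ((700, 600), 791, 202), ((800, -700), 61, 143), ((800, -600), 402, 144), ((800, -500), 453, 144), ((800, -400), 324, 143), ((900, -700), 20, 142), ((900, -600), 117, 143), ((900, -500), 128, 146), ((900, -400), 150, 142)]
now [ 533.7 -259.6  256. ] rpy [-1.7998e+02  4.0000e-02  5.4300e+00] F [ 0.8  0.1 -2.9] w 10.7 t 11.35 j [ 0.48  0.52 -0.12  1.65  0.07  0.98 -1.14]
shift [ 170.2 -244.6   -2.1] turn [ -0.03   0.04 -26.57]
now [ 533.7 -259.6  256. ] rpy [-1.7998e+02  4.0000e-02  5.4300e+00] F [ 0.8  0.1 -2.9] w 10.7 t 11.35 j [ 0.48  0.52 -0.12  1.65  0.07  0.98 -1.14]
shift [ 150.7 -462.4   -2. ] turn [-4.000e-02  3.000e-02 -5.387e+01]
```

```bash
python3 -m jog '15 -20 0 0 0 -2 -1; 35 -50 0 0 0 -5 -1; 60 -85 0 0 0 -9 -1; 85 -122 0 0 0 -13 -1; 110 -158 0 0 0 -17 -1; 135 -194 0 0 0 -21 -1; 158 -226 0 0 0 -24 -1; 170 -245 0 0 0 -26.5 -1'; python3 rel.py 640 215 258 59.3
```

```text
clock: 12.35
eef_pos: [680.4, 4.6, 254.5]
tool_rot: [-3.138, 0.001, 0.564]
force: [1.2, 0.4, -2.3]
width: 11.3
now [680.4   4.6 254.5] rpy [-1.7982e+02  6.0000e-02  3.2300e+01] F [ 1.2  0.4 -2.3] w 11.3 t 12.35 j [ 0.09  0.66 -0.24  1.39  0.16  1.11 -1.19]
shift [  78.3 -199.4   -2.9] turn [-1.9e-01  1.0e-02 -2.7e+01]
```

```bash
python3 -m jog '10 -25 0 0 0 -3.5 -1; 22 -55 0 0 0 -7.5 -1; 34 -87 0 0 0 -12 -1; 47 -119 0 0 0 -16.5 -1; 59 -151 0 0 0 -21 -1; 70 -180 0 0 0 -25 -1; 78 -199 0 0 0 -27 -1; 78 -199 0 0 0 -27 -1';python3 -m jog '0 0 0 0 0 0 -1;0 0 0 0 0 0 -1'
python3 - <<'E'
from cell import ctrl
from h import *
T=pose(ctrl.read_state());d=ctrl.get_image("wrist");np.savez("w7.npz",T=T,**d)
cv2.imwrite("pics/w7.png",d["image"][:,:,::-1])
for n in("scene","side"):
    d=ctrl.get_image(n);np.savez(n+"7.npz",**d)
    cv2.imwrite(f"pics/{n}7.png",d["image"][:,:,::-1])
E
python3 rel.py 616 202.6 258 59.3
```

```text
clock: 13.35
eef_pos: [640.5, 212.6, 256.4]
tool_rot: [-3.141, -0.001, 1.032]
force: [0.3, 0.1, -2.2]
width: 10.7
clock: 13.6
eef_pos: [641.9, 208.1, 256.2]
tool_rot: [3.141, 0.001, 1.026]
force: [-0.3, -0.0, -2.8]
width: 11.0
now [641.6 209.2 256.3] rpy [1.7998e+02 2.0000e-02 5.8840e+01] F [-0.4 -0.3 -3.5] w 10.9 t 13.75 j [-0.16  0.66 -0.36  1.4   0.25  1.12 -1.1 ]
shift [-18.9 -18.5  -1.7] turn [ 0.02  0.02 -0.46]
```

View pics/w7.png

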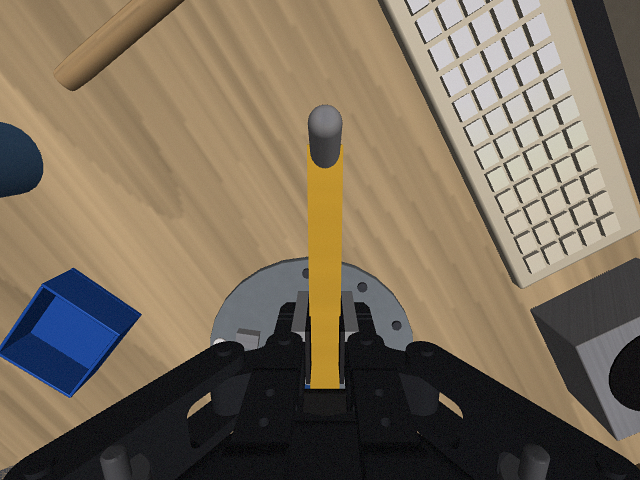

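View pics/scene7.png

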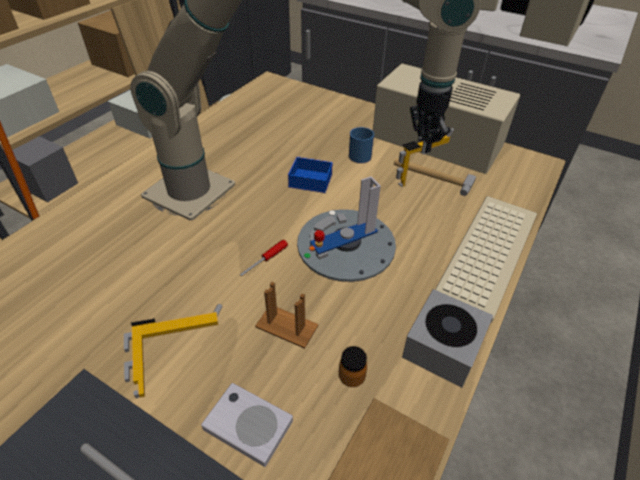

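View pics/side7.png

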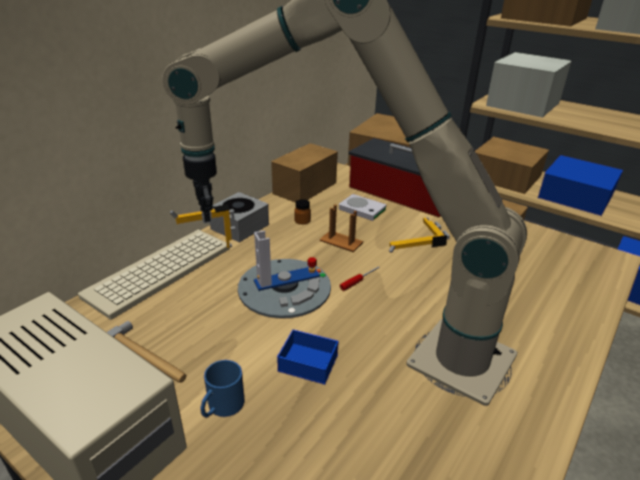

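Run:
```python
from h import *
for n in ("w6","w7"):
    d=dict(np.load(n+".npz"));c=Cam(d,np.eye(4));H=c.hsv().astype(int)  # tool frame
    m=(abs(H[...,0]-23)<4)&(H[...,1]>180);m[:165]=0;m[285:]=0;m[:,:295]=0;m[:,355:]=0
    P,u,v=c.pts(m);P=P[P[:,2]<60]
    print(n,"z slope deg",np.degrees(np.polyfit(P[:,0],P[:,2],1)[0]),"mean",P.mean(0).round(1),P.min(0).round(1),P.max(0).round(1))
    zt=np.median(P[:,2])
    C=[]
    for vv in range(170,285,6):
        uu=np.nonzero(m[vv])[0];C.append(c.plane((uu.min()+uu.max())/2,vv,-27))
    C=np.array(C);p=np.polyfit(C[:,0],C[:,1],1);print(" y slope deg",np.degrees(p[0])," y at x=0",p[1],"y at -57",np.polyval(p,-57))
    g=(H[...,1]<40);g[:95]=0;g[175:]=0;g[:,:305]=0;g[:,345:]=0
    P,u,v=c.pts(g);P=P[P[:,2]<10];print(" tip x",P.min(0).round(1),P.max(0).round(1))
for n in("scene7","side7"):
    c=Cam(n+".npz");P,u,v=c.pts(np.ones(c.z.shape,bool))
    a=np.radians(59.3);ex=np.array([np.cos(a),np.sin(a)]);ey=np.array([-ex[1],ex[0]])
    s=(np.linalg.norm(P[:,:2]-[556,102],axis=1)<45)&(P[:,2]>60)&(P[:,2]<200);P=P[s]
    x=(P[:,:2]-[525.9,50])@ex;y=(P[:,:2]-[525.9,50])@ey
    print(n,len(P),"x",np.percentile(x,[2,50,98]).round(1),"y",np.percentile(y,[2,50,98]).round(1),"ztop",P[:,2].max())
```

```text
w6 z slope deg -0.011362893089495037 mean [ 46.4  -0.2 -26.9] [ 23.4  -6.2 -29. ] [ 67.1   5.8 -24.8]
 y slope deg -0.10483828336405351  y at x=0 -0.08952714201340192 y at -57 0.014769931916565338
 tip x [ 66.3  -5.1 -46.7] [ 84.4   4.6 -26.2]
w7 z slope deg -0.03789858962938933 mean [ 46.7  -0.4 -26.9] [ 23.9  -6.4 -28.9] [ 67.4   5.5 -25. ]
 y slope deg -0.14616699429260244  y at x=0 -0.3000611367615098 y at -57 -0.1546487041969785
 tip x [ 66.7  -5.2 -46.4] [ 84.7   4.4 -26.3]
scene7 842 x [44.7 59.5 74.7] y [-26.5 -10.4  19.2] ztop 197.303964684265
side7 688 x [46.5 65.1 76. ] y [-22.6  19.8  25.6] ztop 196.5508470552619
```

Bracket sits level in the grip: origin at tool x ≈ −58 and 88 below the TCP. Home is about (563.9,114.6) with yaw 59.3°. Next is the pre-insert pose, 40 mm out and 24 above home.

```bash
python3 rel.py 613.9 198.9 162 59.3
```

```text
now [641.6 209.2 256.3] rpy [1.7998e+02 2.0000e-02 5.8840e+01] F [-0.4 -0.3 -3.5] w 10.9 t 13.75 j [-0.16  0.66 -0.36  1.4   0.25  1.12 -1.1 ]
shift [-23.1 -18.4  94.3] turn [ 0.02  0.02 -0.46]
```

```bash
python3 -m jog '5 -6 20 0 0 -0.4 -1; 5 -12 45 0 0 -0.4 -1; 0 -18 70 0 0 -0.4 -1; -10 -18 90 0 0 -0.4 -1; -20 -18 94 0 0 -0.4 -1; -23 -18 94 0 0 -0.4 -1; -23 -18 94 0 0 -0.4 -1; -23 -18 94 0 0 -0.4 -1'
python3 -m jog '0 0 0 0 0 0 -1;0 0 0 0 0 0 -1'
python3 - <<'E'
from cell import ctrl
from h import *
for n in("scene","side"):
    d=ctrl.get_image(n);np.savez(n+"8.npz",**d)
    r=(330,150,460,260) if n=="scene" else (190,190,320,300)
    cv2.imwrite(f"pics/{n}8.png",cv2.resize(d["image"][r[1]:r[3],r[0]:r[2],::-1],None,fx=5,fy=5,interpolation=cv2.INTER_CUBIC))
E
python3 rel.py 613.9 198.9 162 59.3
```

```text
clock: 14.75
eef_pos: [614.7, 200.5, 163.3]
tool_rot: [3.141, -0.002, 1.036]
force: [0.3, 0.7, -2.2]
width: 11.2
clock: 15.0
eef_pos: [614.1, 200.2, 162.5]
tool_rot: [3.141, -0.0, 1.036]
force: [-0.1, 0.7, -2.6]
width: 10.7
now [614.  200.  162.3] rpy [180.    -0.    59.34] F [ 0.3  0.4 -2.2] w 10.9 t 15.1 j [-0.16  0.72 -0.34  1.59  0.29  0.89 -1.14]
shift [-1.   0.4  0.3] turn [ 0.   -0.    0.04]
```

View pics/scene8.png

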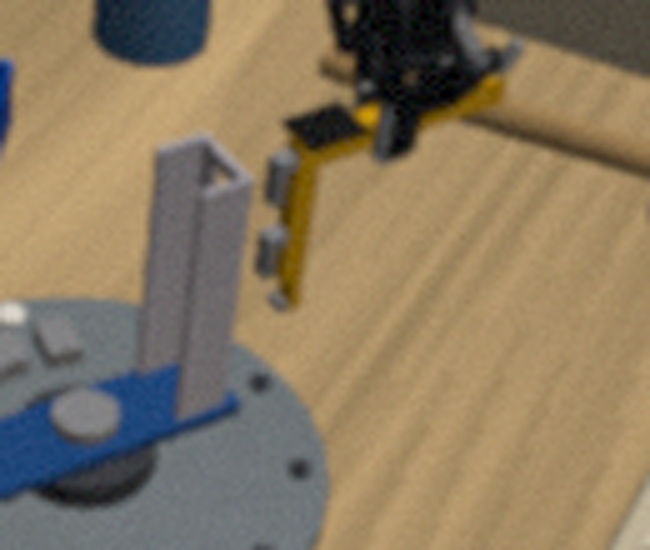

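View pics/side8.png

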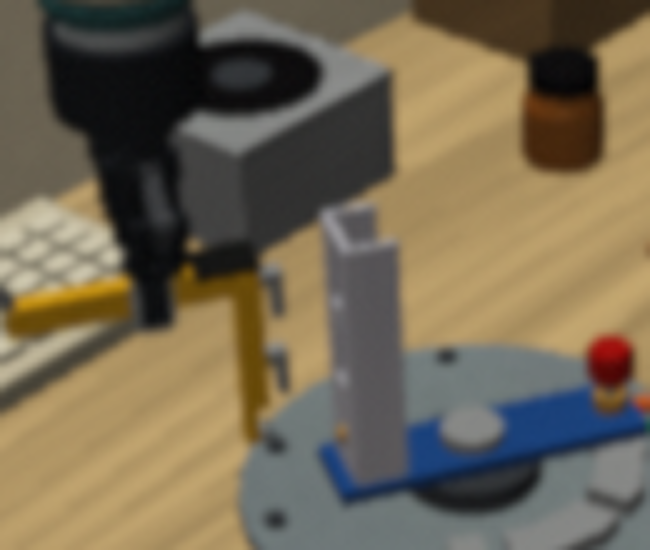

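Run:
```python
from h import *
a=np.radians(59.3);ex=np.array([np.cos(a),np.sin(a)]);ey=np.array([-ex[1],ex[0]])
def L(c,p,o,h=194):
    q=c.plane(p[0]/5+o[0],p[1]/5+o[1],h);d=q[:2]-[525.8,49.8];return round(d@ex,1),round(d@ey,1)
c=Cam("scene8.npz");o=(330-.4,150-.4)
print("scene upright front corners",L(c,(207,133),o),L(c,(251,183),o),"back",L(c,(157,150),o))
print("pad corners",[L(c,p,o,193) for p in((285,125),(338,104),(369,130),(308,152))])
c=Cam("side8.npz");o=(190-.4,190-.4)
print("side front corners",L(c,(322,212),o),L(c,(346,250),o),"back",L(c,(398,242),o),L(c,(374,207),o))
print("pad corners",[L(c,p,o,193) for p in((195,260),(247,241),(259,268),(201,279))])
for n in("scene8","side8"):
    c=Cam(n+".npz");P,u,v=c.pts(np.ones(c.z.shape,bool))
    k=c.im.max(2)<50
    Q,u,v=c.pts(k);Q=Q[(np.linalg.norm(Q[:,:2]-[593,165],axis=1)<35)&(abs(Q[:,2]-193)<7)]
    r=(Q[:,:2]-[525.8,49.8]);print(n,len(Q),"pad depth-lat",np.percentile(r@ey,[5,50,95]).round(1),"x",np.percentile(r@ex,[5,50,95]).round(1))
```

```text
scene upright front corners (np.float64(74.8), np.float64(19.4)) (np.float64(72.2), np.float64(-25.1)) back (np.float64(44.7), np.float64(19.0))
pad corners [(np.float64(114.9), np.float64(8.0)), (np.float64(149.6), np.float64(10.5)), (np.float64(150.9), np.float64(-15.2)), (np.float64(112.6), np.float64(-16.2))]
side front corners (np.float64(74.4), np.float64(-20.8)) (np.float64(73.6), np.float64(20.4)) back (np.float64(45.8), np.float64(22.5)) (np.float64(47.0), np.float64(-15.9))
pad corners [(np.float64(148.9), np.float64(0.6)), (np.float64(119.0), np.float64(-8.0)), (np.float64(120.0), np.float64(19.8)), (np.float64(150.4), np.float64(19.4))]
scene8 77 pad depth-lat [-11.2  -0.5   8.4] x [119.2 134.7 166.2]
side8 71 pad depth-lat [-11.3   2.1  14.6] x [119.8 134.1 149. ]
```

Relative to the upright in the same pictures the bracket is centred to about 1 mm and the gap is 40 mm. Inserting slowly.

```bash
python3 -m jog '-6 0.3 0 0 0 0 -1; -12 0.3 0 0 0 0 -1; -18 0.3 0 0 0 0 -1; -24 0.3 0 0 0 0 -1; -27 0.3 0 0 0 0 -1; -27 0.3 0 0 0 0 -1'; python3 rel.py 593.5 164.5 162 59.3
```

```text
clock: 15.85
eef_pos: [600.5, 176.3, 162.4]
tool_rot: [3.141, -0.0, 1.035]
force: [-0.3, -0.0, -2.7]
width: 11.0
now [600.5 176.3 162.4] rpy [179.99  -0.    59.32] F [-0.3 -0.  -2.7] w 11.0 t 15.85 j [-0.12  0.69 -0.35  1.65  0.29  0.85 -1.12]
shift [-13.7  -0.    0.4] turn [ 0.01 -0.    0.02]
```

```bash
python3 -m jog '-3 0 0 0 0 0 -1; -6 0 0 0 0 0 -1; -9 0 0 0 0 0 -1; -11 0 0 0 0 0 -1; -11 0 0 0 0 0 -1; -11 0 0 0 0 0 -1'; python3 rel.py 593.5 164.5 162 59.3
```

```text
clock: 16.6
eef_pos: [595.0, 167.2, 162.4]
tool_rot: [3.141, -0.0, 1.036]
force: [-0.5, 0.0, -2.8]
width: 11.0
now [595.  167.2 162.4] rpy [ 1.7999e+02 -1.0000e-02  5.9340e+01] F [-0.5  0.  -2.8] w 11.0 t 16.6 j [-0.11  0.68 -0.35  1.67  0.29  0.84 -1.12]
shift [-3.1  0.1  0.4] turn [ 0.01 -0.01  0.04]
```

```bash
python3 -m jog '-1.5 0 0 0 0 0 -1; -2.5 0 0 0 0 0 -1; -2.5 0 0 0 0 0 -1;-2.5 0 0 0 0 0 -1'; python3 rel.py 593.5 164.5 162 59.3
python3 - <<'E'
from cell import ctrl
from h import *
I=[]
for n in("scene","side"):
    d=ctrl.get_image(n);np.savez(n+"9.npz",**d)
    r=(340,160,420,250) if n=="scene" else (210,200,290,290)
    I.append(cv2.resize(d["image"][r[1]:r[3],r[0]:r[2],::-1],None,fx=5,fy=5,interpolation=cv2.INTER_CUBIC))
cv2.imwrite("pics/p9.png",np.hstack(I))
E
```

```text
clock: 17.1
eef_pos: [593.6, 164.9, 162.3]
tool_rot: [3.142, -0.0, 1.036]
force: [0.1, -0.6, -2.4]
width: 10.9
now [593.6 164.9 162.3] rpy [ 1.800e+02 -1.000e-02  5.933e+01] F [ 0.1 -0.6 -2.4] w 10.9 t 17.1 j [-0.1   0.68 -0.35  1.68  0.29  0.84 -1.11]
shift [-0.4  0.1  0.3] turn [ 0.   -0.01  0.03]
```

View pics/p9.png

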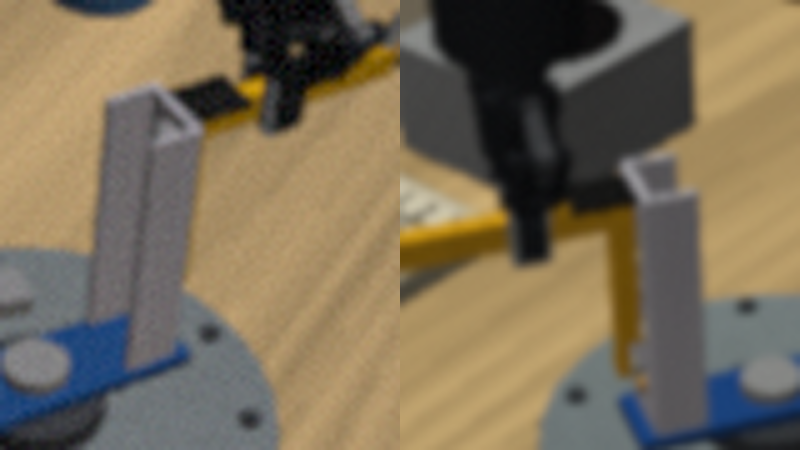

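Claws appear to be inside the slots, and in the side view the spine is nearly against the face. Nudging to contact, then lowering.

```bash
python3 -m jog '-0.7 0 0 0 0 0 -1; -1.3 0 0 0 0 0 -1;-1.3 0 0 0 0 0 -1'; python3 -m jog '0 0 2 0 0 0 -1; 0 0 4 0 0 0 -1; 0 0 6 0 0 0 -1; 0 0 8 0 0 0 -1; 0 0 8 0 0 0 -1'; python3 rel.py 593.5 164.5 153 59.3
```

```text
clock: 17.58
eef_pos: [593.2, 164.2, 162.4]
tool_rot: [3.141, -0.001, 1.036]
force: [0.5, 1.6, -2.4]
width: 10.6
clock: 18.2
eef_pos: [593.2, 164.2, 154.2]
tool_rot: [3.141, -0.001, 1.036]
force: [1.6, 2.3, -3.2]
width: 10.9
now [593.2 164.2 154.2] rpy [ 1.7999e+02 -4.0000e-02  5.9350e+01] F [ 1.6  2.3 -3.2] w 10.9 t 18.2 j [-0.1   0.69 -0.34  1.69  0.3   0.82 -1.12]
shift [0.5 0.1 1.2] turn [ 0.01 -0.04  0.05]
```

Lowered 8 mm without resistance, so it is hooked. I keep pressing down in the grip and watch the force at the catch.

```bash
python3 -m jog '0 0 2 0 0 0 -1; 0 0 4 0 0 0 -1; 0 0 6 0 0 0 -1; 0 0 6 0 0 0 -1'; python3 rel.py 593.5 164.5 138 59.3;  python3 -m jog '0 0 2 0 0 0 -1; 0 0 4 0 0 0 -1; 0 0 4 0 0 0 -1'; python3 rel.py 593.5 164.5 138 59.3
```

```text
clock: 18.7
eef_pos: [593.2, 164.4, 147.9]
tool_rot: [-3.142, -0.001, 1.036]
force: [3.6, 4.9, -3.4]
width: 11.2
now [593.2 164.4 147.9] rpy [-1.800e+02 -7.000e-02  5.936e+01] F [ 3.6  4.9 -3.4] w 11.2 t 18.7 j [-0.11  0.69 -0.34  1.69  0.3   0.81 -1.12]
shift [0.2 0.2 9.9] turn [-0.   -0.07  0.06]
clock: 19.08
eef_pos: [592.9, 164.5, 143.4]
tool_rot: [-3.141, -0.001, 1.036]
force: [3.3, 4.7, -7.4]
width: 10.8
now [592.9 164.5 143.4] rpy [-1.7995e+02 -5.0000e-02  5.9360e+01] F [ 3.3  4.7 -7.4] w 10.8 t 19.07 j [-0.11  0.7  -0.34  1.7   0.3   0.8  -1.12]
shift [0.3 0.6 5.4] turn [-0.05 -0.05  0.06]
```

```bash
python3 -m jog '0 0 2 0 0 0 -1; 0 0 4 0 0 0 -1; 0 0 5.5 0 0 0 -1; 0 0 5.5 0 0 0 -1'; python3 rel.py 593.5 164.5 138 59.3
python3 - <<'E'
from cell import ctrl
from h import *
I=[]
for n in("scene","side"):
    d=ctrl.get_image(n);np.savez(n+"10.npz",**d)
    r=(340,160,420,250) if n=="scene" else (210,200,290,290)
    I.append(cv2.resize(d["image"][r[1]:r[3],r[0]:r[2],::-1],None,fx=5,fy=5,interpolation=cv2.INTER_CUBIC))
cv2.imwrite("pics/p10.png",np.hstack(I))
E
```

```text
clock: 19.58
eef_pos: [592.9, 164.3, 138.9]
tool_rot: [-3.141, -0.001, 1.036]
force: [2.2, 4.5, 1.5]
width: 11.0
now [592.9 164.3 138.9] rpy [-1.7998e+02 -3.0000e-02  5.9350e+01] F [2.2 4.5 1.5] w 11.0 t 19.57 j [-0.11  0.71 -0.34  1.7   0.31  0.79 -1.13]
shift [0.4 0.4 0.9] turn [-0.02 -0.03  0.05]
```

View pics/p10.png

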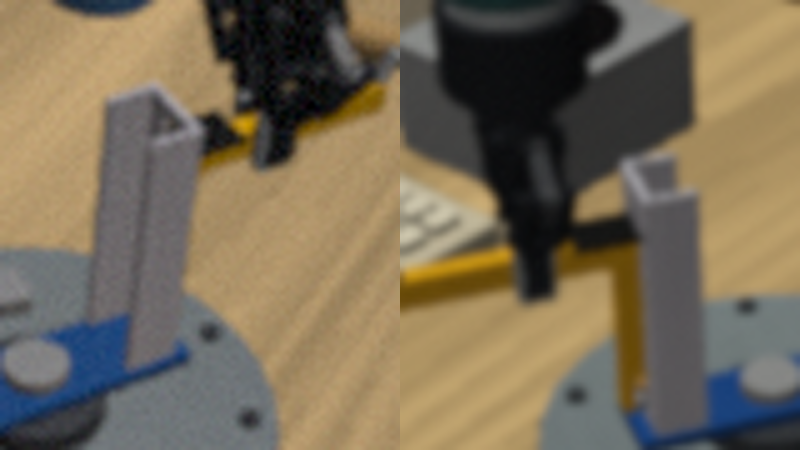

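```bash
python3 -m jog '0 0 1.5 0 0 0 -1; 0 0 2.5 0 0 0 -1; 0 0 2.5 0 0 0 -1'; python3 rel.py 593.5 164.5 138 59.3
```

```text
clock: 20.05
eef_pos: [593.5, 164.6, 138.4]
tool_rot: [3.14, -0.002, 1.036]
force: [0.1, 3.7, 12.9]
width: 11.0
now [593.5 164.6 138.4] rpy [ 1.7993e+02 -1.0000e-01  5.9330e+01] F [ 0.1  3.7 12.9] w 11.0 t 20.05 j [-0.11  0.71 -0.34  1.7   0.31  0.79 -1.13]
shift [-0.1  0.   0.4] turn [ 0.07 -0.1   0.03]
```

Hard stop at z 138.4 (+13 N), which matches home. Relax, release, rise and look.

```bash
python3 -m jog '0 0 -2.5 0 0 0 -1; 0 0 -2.5 0 0 0 1; 0 0 -2.5 0 0 0 1; 0 0 -2.5 0 0 0 1; 0 0 -20 0 0 0 1; 0 0 -60 0 0 0 1; 0 0 -100 0 0 0 1; 0 0 -100 0 0 0 1'
python3 -m jog '40 0 -30 0 0 0 1; 40 0 -30 0 0 0 1; 40 0 -30 0 0 0 1'
python3 - <<'E'
from cell import ctrl
from h import *
T=pose(ctrl.read_state());d=ctrl.get_image("wrist");np.savez("w11.npz",T=T,**d)
cv2.imwrite("pics/w11.png",d["image"][:,:,::-1])
I=[]
for n in("scene","side"):
    d=ctrl.get_image(n);np.savez(n+"11.npz",**d)
    r=(340,160,420,250) if n=="scene" else (210,200,290,290)
    I.append(cv2.resize(d["image"][r[1]:r[3],r[0]:r[2],::-1],None,fx=5,fy=5,interpolation=cv2.INTER_CUBIC))
cv2.imwrite("pics/p11.png",np.hstack(I))
E
python3 rel.py 593.5 164.5 138 59.3
```

```text
clock: 21.05
eef_pos: [595.2, 164.9, 241.1]
tool_rot: [3.136, -0.006, 1.036]
force: [-0.2, -0.4, 0.9]
width: 85.2
clock: 21.42
eef_pos: [612.7, 197.6, 265.8]
tool_rot: [-3.141, 0.002, 1.036]
force: [-0.1, -0.0, 0.0]
width: 85.3
now [612.7 196.9 265.4] rpy [-1.7996e+02  1.2000e-01  5.9280e+01] F [ 0.4 -0.6  0.4] w 85.3 t 21.57 j [-0.13  0.61 -0.38  1.48  0.24  1.1  -1.1 ]
shift [-3.740e+01  1.000e-01  1.275e+02] turn [-0.04  0.12 -0.02]
```

View pics/w11.png

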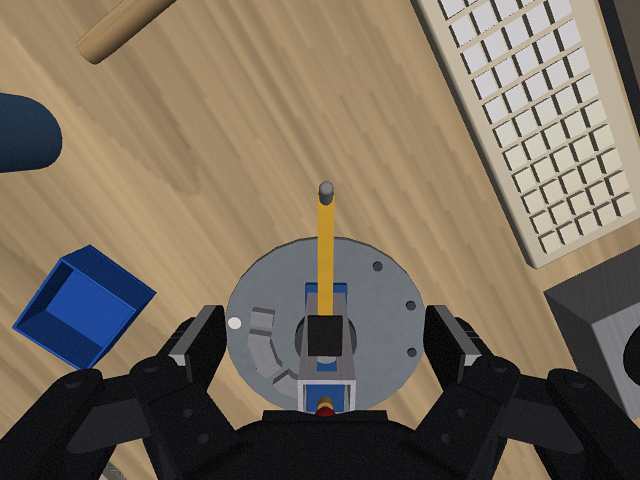

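View pics/p11.png

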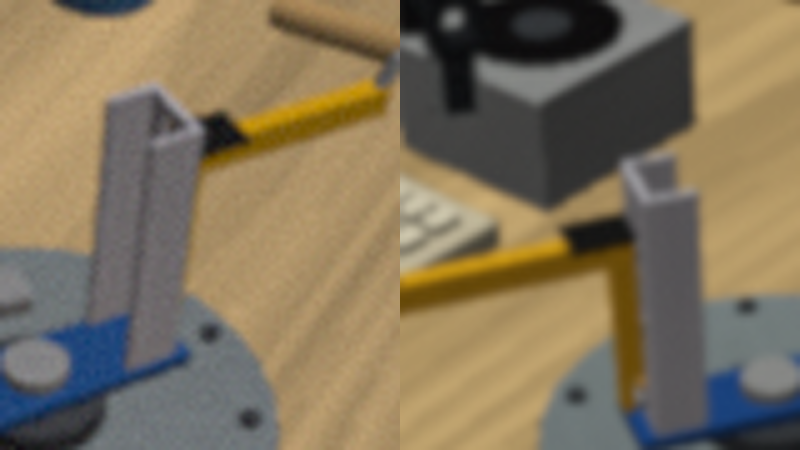

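The bracket hangs free and in line with the upright: pad at (325,335), tip at (326,190) in the wrist view. Checking its height, level and the head station by numbers.

```bash
cat > chk.py <<'E'
from h import *
import sys
f=sys.argv[1]
d=dict(np.load(f));c=Cam(d,d["T"]);H=c.hsv().astype(int)
a=np.radians(59.3);ex=np.array([np.cos(a),np.sin(a)]);ey=np.array([-ex[1],ex[0]])
def F(P):
    r=P[:,:2]-[525.8,49.8];return np.c_[r@ex-75,r@ey,P[:,2]-50]
m=(abs(H[...,0]-23)<4)&(H[...,1]>180)&(H[...,2]>80)
P,u,v=c.pts(m);q=F(P);q=q[(abs(q[:,1])<15)&(q[:,0]>40)&(q[:,0]<130)&(q[:,2]>108)]
p=np.polyfit(q[:,0],q[:,2],1);print("arm top (115 at home):",np.median(q[:,2]).round(2),"at x=20:",np.polyval(p,20).round(2),"tilt rad",p[0].round(4),"y slope",np.polyfit(q[:,0],q[:,1],1)[0].round(4),"y mean",q[:,1].mean().round(2))
P,u,v=c.pts(H[...,2]<40);q=F(P);q=q[(abs(q[:,1])<20)&(q[:,0]>-5)&(q[:,0]<45)&(abs(q[:,2]-119)<12)]
print("pad (119; x0..36; y+-14):",len(q),np.median(q[:,2]).round(2),np.percentile(q,[3,97],axis=0).round(1).tolist())
P,u,v=c.pts(np.ones(c.z.shape,bool));q=F(P);q=q[(abs(q[:,1])<26)&(q[:,0]>-40)&(q[:,0]<4)&(abs(q[:,2]-144)<5)]
print("upright top (144):",len(q),np.median(q[:,2]).round(2) if len(q) else "", np.percentile(q,[3,97],axis=0).round(1).tolist() if len(q) else "")
E
python3 chk.py w11.npz
```

```text
arm top (115 at home): 113.87 at x=20: 115.38 tilt rad -0.0231 y slope -0.0026 y mean 0.6
pad (119; x0..36; y+-14): 1371 119.35 [[4.3, -12.2, 117.7], [38.0, 13.5, 120.6]]
upright top (144): 874 144.45 [[-27.4, -22.1, 139.5], [0.4, 20.9, 145.8]]
```

Height is right (pad at 119.35 against 119, tilt 0.023 rad). As insurance I'll press lightly on the pad with shut fingers to confirm it is seated.

```bash
python3 -m jog '-20 0 0 0 0 0 -1; -50 0 0 0 0 0 -1; -74 0 0 0 0 0 -1; -74 0 0 0 0 0 -1; -74 0 40 0 0 0 -1; -74 0 75 0 0 0 -1; -74 0 88 0 0 0 -1; -74 0 88 0 0 0 -1'; python3 rel.py 574.8 133.4 169 59.3
```

```text
clock: 22.58
eef_pos: [575.6, 135.1, 177.8]
tool_rot: [-3.141, 0.0, 1.036]
force: [-0.1, 0.8, 0.5]
width: -0.0
now [575.6 135.1 177.8] rpy [-1.7994e+02  2.0000e-02  5.9360e+01] F [-0.1  0.8  0.5] w -0.0 t 22.57 j [-0.05  0.63 -0.36  1.73  0.28  0.83 -1.07]
shift [-1.8  0.2  8.8] turn [-0.06  0.02  0.06]
```

```bash
python3 -m jog '-1 0 4 0 0 0 -1; -1 0 7 0 0 0 -1; -1 0 9 0 0 0 -1; -1 0 9 0 0 0 -1'; python3 -m jog '0 0 1.5 0 0 0 -1; 0 0 1.5 0 0 0 -1';python3 -m jog '0 0 1.5 0 0 0 -1; 0 0 1.5 0 0 0 -1'
```

```text
clock: 23.08
eef_pos: [575.2, 133.6, 169.5]
tool_rot: [3.141, -0.0, 1.035]
force: [0.1, 1.2, 0.7]
width: -0.1
clock: 23.32
eef_pos: [575.5, 133.7, 168.6]
tool_rot: [3.141, -0.001, 1.035]
force: [-0.5, 0.5, 5.6]
width: 0.1
clock: 23.58
eef_pos: [575.9, 133.6, 168.4]
tool_rot: [3.139, -0.001, 1.035]
force: [-2.2, -1.2, 13.0]
width: -0.1
```

Solid at z 168.4 under 13 N, so it is seated. Backing off for the last check.

```bash
python3 -m jog '0 0 -10 0 0 0 -1; 0 0 -50 0 0 0 -1; 10 0 -90 0 0 0 -1; 40 0 -100 0 0 0 -1; 40 0 -105 0 0 0 -1; 40 0 -105 0 0 0 -1; 40 0 -105 0 0 0 -1'
python3 - <<'E'
from cell import ctrl
from h import *
T=pose(ctrl.read_state());d=ctrl.get_image("wrist");np.savez("w12.npz",T=T,**d)
cv2.imwrite("pics/w12.png",d["image"][:,:,::-1])
for n in("scene","side"):
    d=ctrl.get_image(n);np.savez(n+"12.npz",**d)
    cv2.imwrite(f"pics/{n}12.png",d["image"][:,:,::-1])
c=Cam("scene12.npz");c0=Cam("scene4.npz")
H=c.hsv().astype(int)
cv2.imwrite("pics/s12c.png",cv2.resize(c.im[160:280,280:440,::-1],None,fx=5,fy=5,interpolation=cv2.INTER_CUBIC))
E
python3 chk.py w12.npz;python3 rel.py 600 200 300 59.3
```

```text
clock: 24.45
eef_pos: [594.9, 166.9, 270.5]
tool_rot: [-3.141, 0.002, 1.035]
force: [-0.6, 0.1, 0.5]
width: -0.1
arm top (115 at home): 113.83 at x=20: 115.36 tilt rad -0.0236 y slope -0.0057 y mean 0.22
pad (119; x0..36; y+-14): 731 119.08 [[20.6, -12.9, 117.5], [38.2, 13.6, 120.3]]
upright top (144): 0  
now [595.2 167.3 270.8] rpy [-1.7997e+02  6.0000e-02  5.9290e+01] F [ 0.   0.6 -0.2] w 0.3 t 24.6 j [-0.08  0.57 -0.39  1.55  0.23  1.07 -1.07]
shift [ 30.5 -12.6 -29.2] turn [-0.03  0.06 -0.01]
```

View pics/s12c.png

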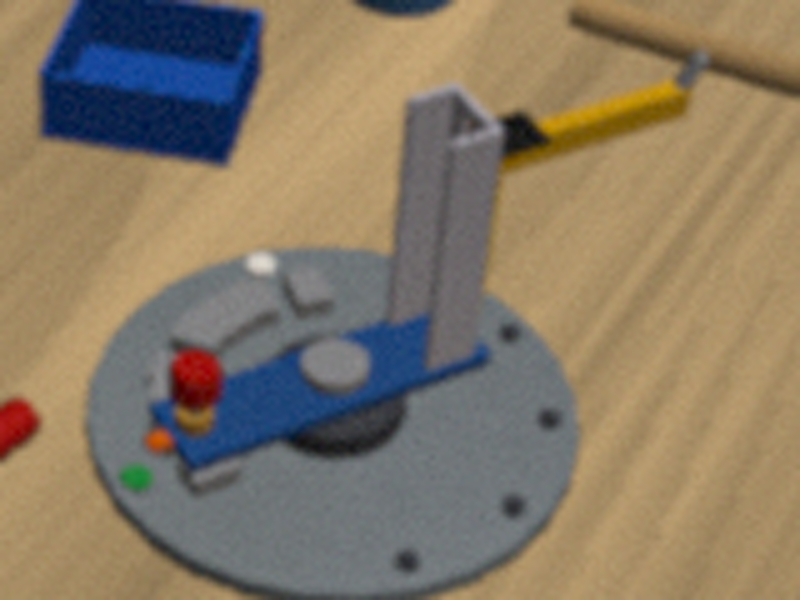

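View pics/side12.png

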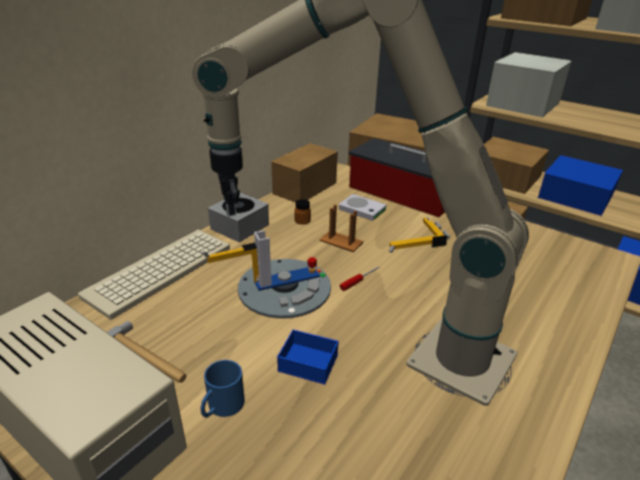

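Run:
```python
from h import *
from cell import ctrl
for n in("scene0","scene12","side0","side12"):
    c=Cam(n+".npz");H=c.hsv().astype(int);m=((H[...,0]<6)|(H[...,0]>174))&(H[...,1]>150);P,u,v=c.pts(m)
    k=P[(np.linalg.norm(P[:,:2]-[526,50],axis=1)<110)&(P[:,2]>40)&(P[:,2]<130)];print(n,len(k),np.percentile(k[:,2],[10,50,90]).round(1),k.mean(0).round(1))
ctrl.finish_job()
```

```text
scene0 72 [70.9 79.6 82. ] [447.2  30.3  78.1]
scene12 84 [71.4 80.5 82.9] [486.2 -28.2  78.7]
side0 75 [69.  78.9 82. ] [438.   42.3  76.8]
side12 63 [68.9 78.7 82.4] [477.  -16.4  76.4]
the job is handed in; nothing more can be done
```

I lifted the lock knob, turned the head +50° to the green mark and let the pin drop. Then I took the small bracket from its rest, hooked it into the upright and pressed it past the catch. I handed the job in at about 24.6 s; the finish call reports no verdict.

**Head and pin:** The pointer lines up with the green mark. The knob is back at its starting height in both fixed cameras, so the pin appears fully home.

**Bracket:**
- **Height:** the pad is at 119.1–119.4 mm above home (119 wanted).
- **Seating:** it met a hard stop at the home height, and a 13 N press on the pad afterwards did not move it.
- **Position:** it is within about 1 mm of centre, with 0.023 rad of droop (limit 0.08).

**Catch:** I did not see the brass catch directly. That it locked is inferred from the force reversing on the way down, the final height and that press.

**Check that disagreed:** in the wrist view the pad measured about 3 mm outward of its nominal x. The droop explains most of that, so the foot should be at about 0 (allowed −3 to +5 mm).

**Bench:** the bystanders in view look unmoved in the last pictures (judged by eye, not measured), and the gripper is clear of everything.

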